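# Clear the carton machine's catch tray into the bale-arm tote

## Task

Collect the two properly closed cartons from the machine's sloping catch tray and lay them flat on the floor of the tote's empty half, lengthwise like the two already packed, setting each one down rather than letting it drop. Then swing the tote's open wire bale arm over until it lies right down in its saddles above them. Leave the carton with the open flap in the tray, and do not disturb it, the packed cartons, or the ink tin and tape roll on the bench.

Things in the scene. Friction and masses are not known exactly. Their poses are not given: they have to be found in the camera images.
- machine: Bench-top carton closing machine, fixed: grey housing 460 mm wide, 340 high, with a sloping steel catch tray in front. Origin: on the bench, below the middle of the tray's inner lower edge; x along the tray's width, y level and uphill into the machine, z up. The housing's face is at y = 155 mm.
- tray_foot (a point): Middle of the catch tray floor's lower edge, 35 mm above the bench, at the foot of its 30 mm lip. The floor rises from here along the machine's +y at 30 degrees from level, 340 mm wide inside, side walls 34 mm. Three cartons lie on it at machine x = -100, 0, 100 mm in any order, long axes up the slope, lower ends against the lip.
- guard_edge (a point): Middle of the front bar of the steel wire guard over the machine's mouth, on its underside: machine y = 65 mm, 206 above the bench. 6 mm rods, 350 mm wide, running level from here to the housing. It overhangs the cartons' upper part, so grip and lift them square to the slope (tool tilted 30 degrees, wrist leaning to machine -y), by 100 mm or more, until clear.
- carton_a: Plain brown rigid carton, 50 wide (x) x 120 long (y) x 50 high (z) mm, 0.13 to 0.25 kg. Origin: centre of its underside. Both ends closed and sealed. Starts on the catch tray: y points up the slope, z square to the tray floor, x level across it.
- carton_b: Plain brown rigid carton, 50 wide (x) x 120 long (y) x 50 high (z) mm, 0.13 to 0.25 kg. Origin: centre of its underside. Both ends closed and sealed, the same as carton_a. Starts on the catch tray in the same manner.
- carton_open: Plain brown rigid carton, 50 wide (x) x 120 long (y) x 50 high (z) mm, 0.13 to 0.25 kg. Origin: centre of its underside. A reject on the catch tray, like the others but for its unclosed lower end (-y): dark mouth, and a tuck flap 48 mm wide and 46 long sticking out from the top edge there, 45 degrees up, over the tray's lip. It stays in the tray.
- tote: Grey open bale-arm tote, held fast to the bench: 220 wide (x) x 360 long (y) x 90 mm high, walls and floor 4 mm. Origin: centre of its underside. The -y half holds the packed cartons; the bale arm of that end is already seated (8 mm crossbar at y = -62, z = 96 mm). The +y half is empty and takes two cartons side by side, e.g. at x = -46 and 46, y = 71 mm.
- tote_in (a point): Centre of the tote's inner floor, 4 mm above its underside.
- packed_1: Closed carton, same size as carton_a, origin at the centre of its underside, lying on the tote floor in the -y half, long axis roughly along the tote's y. Leave it.
- packed_2: Closed carton, same as packed_1, beside it on the tote's +x side. Leave it.
- bale (a joint): Angle (rad) of the open bale arm, a U of 8 mm steel rod at the tote's +y end. 0: lying outward, crossbar over the end wall (tote y = 178 mm, wall 4 mm thick, top 6 mm under the rod's axis); pi/2: upright; pi: swung inward, seated in its saddles (tote y = 62 mm). Starts at 0 to 0.7; stiff pivots, stays where left; about 2 to 3 N at the crossbar moves it.
- bale_grip (a point): Middle of the bale arm's straight crossbar, on the rod's axis; rod 8 mm thick, running 115 mm to either side along the tote's x; 58 mm from the hinge axis.
- bale_hinge (a point): Middle of the bale arm's hinge axis, fixed on the tote at y = 120 mm, 96 mm above its underside. The axis is parallel to the tote's x; from 0 the arm swings up and over towards the tote's middle.
- ink_tin: Steel tin, 84 mm diameter, 75 mm high, on the bench on the far side (+x) of the tote; origin at the centre of its underside. A bystander.
- tape_roll: Roll of clear tape lying flat, 100 mm diameter, 48 mm high, on the bench; origin at the centre of its underside. A bystander.

How it is judged:
By the outcome, as a careful person would: the job done as asked, in the order asked, and still so for the second after the job is handed in, with the robot touching nothing.
It also fails if it takes over 64 s, if anything falls off the work surface, if the arm or the gripper's body presses on something with over 40 N, if the wrist force passes 120 N, or if a joint passes its speed limit or range.

## Robot

A 6-joint arm with a two-finger parallel gripper is mounted at the origin on the work surface. World frame = base frame: x ahead of the robot, y to its left, z up, the work surface at z = 0. Lengths are in mm, angles in rad, forces in N, time in s.
With the tool pointing down it reaches from about 275 to 1000 mm from the base axis. Payload 8.4 kg.
Tool frame: the origin (TCP) lies at the centre of the arm's flange, where the gripper is bolted on; the fingertips stand 173 mm ahead of it and the grasp point (between the pads) lies 155 mm ahead of it; z points along the fingers, y is the direction in which the jaws open and shut (so a half turn about z gives the same grasp; the last joint's range is limited). The gripper opens to 85 mm and grips with 20 to 120 N. Pads are 22 mm wide; open, the fingers measure 114 mm over their backs; the gripper's body (76 mm by 85 mm) begins 54 mm behind the grasp point. The pads swing forward as they close: fully open they stand 13 mm farther back than shut.
Start: joints at [1.114, 0.353, 1.633, -0, 1.155, -0.002], TCP at [274.551, 561.472, 404.681] pointing down, gripper open.
Joint ranges: [-2.63, 2.63], [-0.92, 2.1], [0.06, 2.66], [-1.3, 4.44], [0, 2.69], [-3.02, 3.02]. Speed limits (rad/s): [2.22, 2.22, 2.79, 3.14, 3.14, 3.14].

## Interface

Orientations are given as [roll, pitch, yaw] about the fixed x, y, z axes, in that order (R = Rz(yaw) Ry(pitch) Rx(roll)).
In Python, from rig import sense, grab_frame, camera_model, sign_off gives the robot as it stands. The module is installed in compiled form; this text tells all that it offers.
- The arm moves only by the tool step_arm, never from a script. Its argument "commands" is a list of rows, each a list of 3 entries, a list of its own where there are three numbers: the shift along the tool's x, y, z in mm, then the turn about the tool's z in rad, then the opening, from 0 (shut) to 1 (fully open). A call has 1 to 20 rows; each row shifts and turns the pose as measured when the row begins, along the tool's axes as they then stand; what a row does not reach is not made up. A row lasts 1/8 s, in which the tool goes at most 62.5 mm and 10.7 degrees, less where a joint would pass 70% of its speed; a pose out of reach is approached as far as the arm can. A call with a gripper value outside its range is refused whole. The fingers move at their own pace and stop on an object; "force" is the grip in N (left out, the last holds). Time passes only in rows, so rows that do not move let the fingers close. It gives the time, the measured TCP pose, the force and the opening at its end, in the units of the state.
- sense(): the state, without advancing time (a new reading comes with each control period).
- grab_frame(name): name is "side" or "top" or "wrist"; returns the picture (420x560x3 uint8, blue, green, red); there is no depth.
- camera_model(name): a dict with "fx", "fy", "cx", "cy" (pixels), "dist" ([k1, k2, p1, p2, k3] as OpenCV has them; the pictures are not rectified), "R" (3x3) and "t" (3): a world point X has camera coordinates R X + t. Camera axes: x right, y down, z forward; pixel columns grow to the right and rows downward; lengths in mm; the calibration is good to about 2 mm. A picture is of the moment at which its call begins: read the wrist's pose just before it. camera_model takes no time and is no camera call; for the wrist camera it gives the pose at the moment of the call.
- sign_off(): hands the job in, once; it reports no verdict.
The state is a dict: "clock": time; "qpos": joint angles; "qvel": joint speeds; "joint_efforts": joint torques, N m; "eef_pos": TCP position; "tcp_rot": TCP orientation; "contact_force": force on the tool from outside, world axes, zero at the start; "wrist_torque": the same for the moment, N m; "opening": opening from 0.0 (shut) to 1.0 (fully open).
Only numpy, scipy, OpenCV 4.12 (cv2) and the standard library are available. Lean on these libraries where they do the work, as an engineer would, in place of code of your own. Each camera call takes 0.05 s, during which the arm holds its last target. There are 200 camera calls.

## Working session

There is one attempt and no reset: what is moved stays moved. The work goes in short steps, Python scripts to look and compute and a tool call to move; the robot and the scene stay as the last step left them, time stands still between calls to the robot, and variables do not carry over. Pictures are saved under pics/ and viewed, about 8 in all and at most 12, crops included, and the job is handed in when it is done.

Besides the shell and the picture viewer there is one more tool, called after "Call:" as a command line: name --argument value ..., lists and objects as JSON in quotes. step_arm: Moves the arm, as the interface text tells. Its arguments: {"type":"object","properties":{"commands":{"type":"array","items":{"type":"array"}},"force":{"type":"number"}},"required":["commands"]}

```bash
mkdir -p pics; python3 - <<'E'
from rig import *
import cv2
s=sense();print(s)
for n in("side","top","wrist"):
    m=camera_model(n);print(n,m)
    cv2.imwrite(f"pics/{n}0.png",grab_frame(n))
E
```

```text
{'clock': 0.0, 'qpos': array([ 1.11359251e+00,  3.53651051e-01,  1.63412769e+00,  6.10674516e-06,
        1.15520019e+00, -2.44421612e-03]), 'qvel': array([-0.00051714,  0.002413  ,  0.00060503, -0.00132204, -0.00110074,
       -0.00037278]), 'joint_efforts': array([-4.57595925e-04, -6.05263495e+01, -3.42062581e+01,  3.09356892e-05,
        9.29452654e-03, -1.23116749e-05]), 'eef_pos': array([274.45044432, 561.25906946, 403.96246059]), 'tcp_rot': array([-3.14020640e+00, -8.97182727e-06,  2.68683057e+00]), 'contact_force': array([-0.59640225,  0.07784424,  0.36570412]), 'wrist_torque': array([ 0.0254755 ,  0.0162366 , -0.02247419]), 'opening': 1.0018352033512037}
side {'fx': 381.0717160575347, 'fy': 381.0717160575347, 'cx': 287.45658938125746, 'cy': 205.46961495797186, 'dist': array([-0.07763054,  0.        ,  0.        ,  0.        ,  0.        ]), 'R': array([[ 0.96497502, -0.26114811, -0.02499761],
       [-0.15379457, -0.48593514, -0.86035706],
       [ 0.2125334 ,  0.83406757, -0.50907843]]), 't': array([-611.03509187,  188.76659681,  926.47556429])}
top {'fx': 473.5765624532329, 'fy': 473.5765624532329, 'cx': 282.35722648439673, 'cy': 213.49052106065088, 'dist': array([-0.1290699,  0.       ,  0.       ,  0.       ,  0.       ]), 'R': array([[ 1.57726259e-03, -9.99920374e-01, -1.25202684e-02],
       [-9.89378501e-01,  2.59482351e-04, -1.45362011e-01],
       [ 1.45353686e-01,  1.26165584e-02, -9.89299312e-01]]), 't': array([ -54.94251731,  617.91648152, 1116.89916121])}
wrist {'fx': 353.94608304509563, 'fy': 353.94608304509563, 'cx': 274.84234134676285, 'cy': 203.9964472930265, 'dist': array([-0.09258004,  0.        ,  0.        ,  0.        ,  0.        ]), 'R': array([[ 0.43889669,  0.89853608, -0.00161407],
       [ 0.8504827 , -0.41484374,  0.32339425],
       [ 0.28991182, -0.14330941, -0.94626294]]), 't': array([-624.41088986,  -42.3989365 ,  381.98486558])}
```

View pics/top0.png

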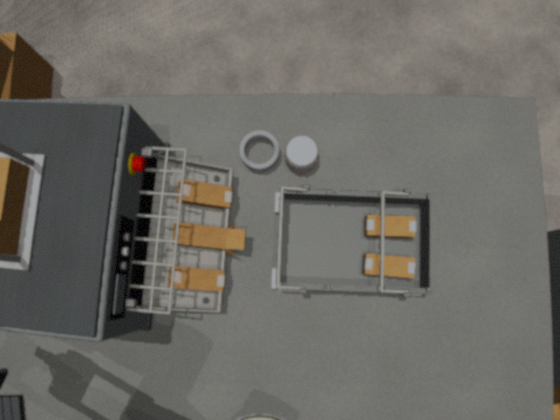

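View pics/side0.png

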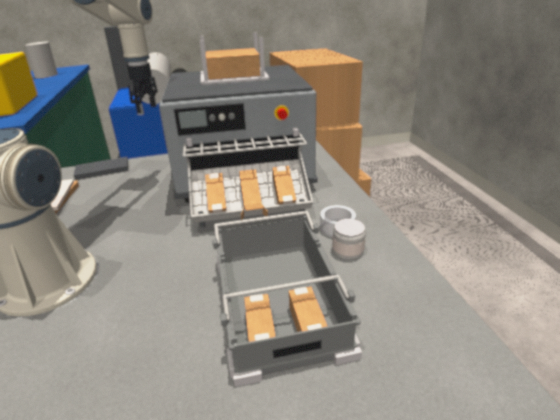

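The top view shows the middle carton (x=0) reaching out to col 245. That is the open flap, so the closed cartons are the outer two at rows ~194 and ~279. The tote spans cols 278–430, with its empty half on the left. Next I'll enlarge it to measure.

```bash
python3 - <<'E'
import cv2
t=cv2.imread("pics/top0.png")[135:325,125:440]
cv2.imwrite("pics/top0c.png",cv2.resize(t,None,fx=2.5,fy=2.5,interpolation=cv2.INTER_CUBIC))
t=cv2.imread("pics/side0.png")[125:390,165:385]
cv2.imwrite("pics/side0c.png",cv2.resize(t,None,fx=2.25,fy=2.25,interpolation=cv2.INTER_CUBIC))
E
```

```text
(no output)
```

View pics/top0c.png

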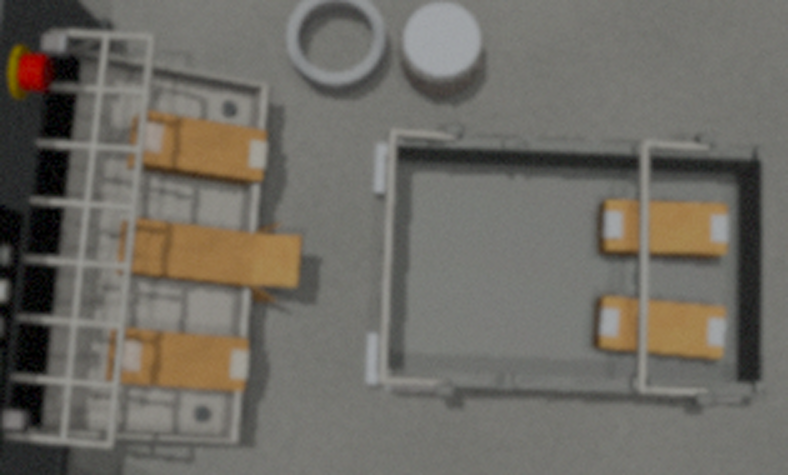

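View pics/side0c.png

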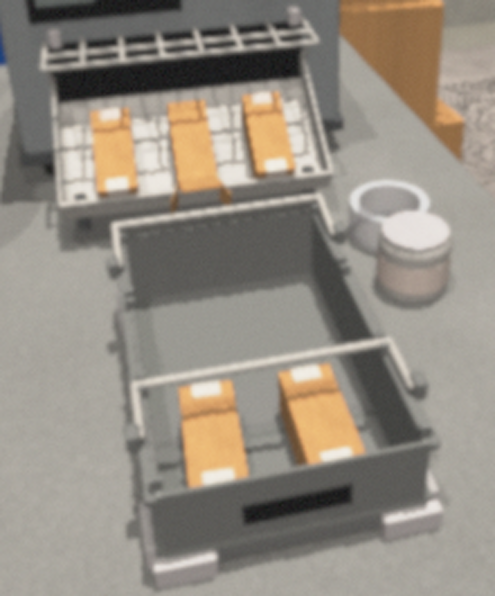

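```bash
cat > h.py <<'E'
import numpy as np, cv2, json
from scipy.optimize import least_squares
from scipy.spatial.transform import Rotation as Ro
def proj(m,X):
    R=np.array(m["R"]);K=np.array([[m["fx"],0,m["cx"]],[0,m["fy"],m["cy"]],[0,0,1.]])
    return cv2.projectPoints(np.atleast_2d(np.float64(X)),cv2.Rodrigues(R)[0],np.array(m["t"]),K,np.array(m["dist"]))[0][:,0]
def place(p,L):
    c,s=np.cos(p[2]),np.sin(p[2]);L=np.atleast_2d(L)
    return np.c_[p[0]+c*L[:,0]-s*L[:,1],p[1]+s*L[:,0]+c*L[:,1],L[:,2]]
E
python3 - <<'E'
from h import *
from rig import camera_model
T,S=camera_model("top"),camera_model("side")
tp=lambda P:np.array(P)/2.5+[125,135]
sp=lambda P:np.array(P)/2.25+[165,125]
# machine
Lt=[(175,65,209),(-175,65,209),(125,-25,78.3),(75,-25,78.3),(-75,-25,78.3),(-125,-25,78.3)]
Pt=tp([(150,36),(111,444),(267,128),(264,182),(250,338),(247,390)])
Ls=[(-175,65,209),(175,65,209)];Ps=sp([(43,65),(317,38)])
f=lambda p:np.r_[(proj(T,place(p,Lt))-Pt).ravel(),(proj(S,place(p,Ls))-Ps).ravel()]
r=least_squares(f,[560,430,0],x_scale=[100,100,.1]);print("machine",r.x.round(3));print(r.fun.reshape(-1,2).round(1))
def L(p,side):
    a=p[3];o=[(115,120+58*np.cos(a),96+58*np.sin(a)),(-115,120+58*np.cos(a),96+58*np.sin(a))]
    b=[(115,-62,96),(-115,-62,96)]
    return place(p,o+b+([(-110,-180,90),(110,-180,90)] if side else [(110,-180,90),(-110,-180,90)]))
Pt=tp([(395,133),(386,386),(645,143),(641,390),(758,152),(760,383)])
Ps=sp([(325,200),(115,226),(390,343),(135,384),(152,492),(437,438)])
f=lambda p:np.r_[(proj(T,L(p,0))-Pt).ravel(),(proj(S,L(p,1))-Ps).ravel()]
r=least_squares(f,[560,0,0,.3],x_scale=[100,100,.1,.1]);print("tote",r.x.round(3));print(r.fun.reshape(-1,2).round(1))
E
```

```text
machine [ 5.56130e+02  1.00491e+02 -6.70000e-02]
[[ 0.5 -0.3]
 [ 0.   0.2]
 [-0.1  0.2]
 [-0.6 -1. ]
 [-0.3 -0.6]
 [-0.9 -0.1]
 [-1.2  2.4]
 [-0.2  2. ]]
tote [ 5.50412e+02 -2.24721e+02 -3.60000e-02  2.01000e-01]
[[-2.  -1.3]
 [-2.2 -3.3]
 [-1.1 -0.7]
 [-0.5 -1.5]
 [ 2.   0.1]
 [ 1.4  0.5]
 [-3.1 -1.3]
 [-0.6  0.3]
 [-0.8 -0.8]
 [-0.2  1. ]
 [ 2.   2.8]
 [-2.6  2.1]]
```

```bash
python3 - <<'E'
from h import *
from rig import *
s=sense();m=camera_model("wrist");Rt=Ro.from_euler("xyz",s["tcp_rot"]).as_matrix()
C=-m["R"].T@m["t"];print("cam in tool",Rt.T@(C-s["eef_pos"]),"axis",Rt.T@m["R"][2], "camx",Rt.T@m["R"][0])
E
```

```text
cam in tool [83.67934556  0.23727321 29.88223375] axis [-3.23387070e-01 -2.25554043e-04  9.46266745e-01] camx [4.31515639e-04 9.99999832e-01 3.85832626e-04]
```

```bash
cat >> h.py <<'E'
MP=[556.1,100.5,-.067]; TP=[550.4,-224.7,-.036]
def plan(wps,step=50,st=None):
    """wps: (x,y,z,yaw,opening[,step]) TCP targets; prints rounded rows in tool axes"""
    from rig import sense
    s=sense();p=np.array(s["eef_pos"]);r,pi_,y=s["tcp_rot"];rows=[]
    for w in wps:
        t=np.array(w[:3],float);dy=w[3]-y;dy=(dy+np.pi)%(2*np.pi)-np.pi if len(w)<7 else w[6]
        sp=w[5] if len(w)>5 and w[5] else step
        n=max(1,int(np.ceil(np.linalg.norm(t-p)/sp)),int(np.ceil(abs(dy)/.18)));p0=p.copy();y0=y
        for k in range(1,n+1):
            g=p0+(t-p0)*k/n;R=Ro.from_euler("xyz",[r,pi_,y]).as_matrix()
            d=np.round(R.T@(g-p),1);a=round(-(y0+dy*k/n-y),3)
            rows.append([d.tolist(),a,w[4]]);p=p+R@d;y-=a
    print(len(rows),json.dumps(rows).replace(" ",""));return rows
def W(P,x,y,z):return place(P,[(x,y,z)])[0]
def now():
    from rig import sense
    s=sense();print("t",round(s["clock"],2),"tcp",s["eef_pos"].round(1),"rot",s["tcp_rot"].round(3),"q",s["qpos"].round(2),"F",s["contact_force"].round(1),"op",round(float(s["opening"]),3))
    return s
E
python3 - <<'E'
from h import *
yw=1.504+np.pi
v=W(MP,0,-40,340)
plan([(255,300,404,3.5,1),(320,80,380,yw,1),(*v,yw,1)],60)
E
```

```text
16 [[[-19.5,-48.7,0.1],-0.163,1],[[-11.3,-51.1,0.1],-0.162,1],[[-2.9,-52.3,0.0],-0.163,1],[[5.7,-52.1,0.1],-0.163,1],[[14.0,-50.5,0.1],-0.162,1],[[2.3,-32.7,3.5],-0.164,1],[[7.6,-31.9,3.4],-0.163,1],[[12.7,-30.2,3.5],-0.164,1],[[17.5,-27.7,3.4],-0.164,1],[[21.8,-24.5,3.5],-0.163,1],[[25.4,-20.7,3.4],-0.164,1],[[28.5,-16.2,3.5],-0.164,1],[[1.0,-58.5,10.1],0.0,1],[[0.9,-58.6,10.0],0.0,1],[[1.0,-58.5,10.1],0.0,1],[[0.9,-58.6,10.0],0.0,1]]
```

Call:
step_arm --commands '[[[-19.5, -48.7, 0], -0.163, 1], [[-11.3, -51, 0], -0.162, 1], [[-3, -52.3, 0], -0.163, 1], [[5.7, -52, 0], -0.163, 1], [[14, -50.5, 0], -0.162, 1], [[2.3, -32.7, 3.5], -0.164, 1], [[7.6, -32, 3.4], -0.163, 1], [[12.7, -30.2, 3.5], -0.164, 1], [[17.5, -27.7, 3.4], -0.164, 1], [[21.8, -24.5, 3.5], -0.163, 1], [[25.4, -20.7, 3.4], -0.164, 1], [[28.5, -16.2, 3.5], -0.164, 1]]'

```text
clock: 1.65
eef_pos: [330.8, 69.4, 378.2]
tcp_rot: [-3.14, -0.001, -1.569]
contact_force: [0.1, 0.6, -0.5]
opening: 1.001
```

```bash
python3 - <<'E'
from h import *
now()
yw=1.504+np.pi
v=W(MP,0,-40,340)
plan([(*v,yw,1)],55)
E
```

```text
t 1.65 tcp [330.8  69.4 378.2] rot [-3.140e+00 -1.000e-03 -1.569e+00] q [ 0.2  -0.09  2.22 -0.    1.01 -2.94] F [ 0.1  0.6 -0.5] op 1.001
5 [[[1.9,-44.5,7.7],0.014,1],[[1.2,-44.5,7.7],0.014,1],[[0.6,-44.6,7.7],0.013,1],[[0.1,-44.5,7.7],0.014,1],[[-0.6,-44.6,7.7],0.014,1]]
```

Call:
step_arm --commands '[[[2, -44.5, 7.7], 0.014, 1], [[1.2, -44.5, 7.7], 0.014, 1], [[0.6, -44.5, 7.7], 0.014, 1], [[0, -44.5, 7.7], 0.014, 1], [[-0.6, -44.5, 7.7], 0.014, 1], [[0, 0, 0], 0, 1]]'

```text
clock: 2.4
eef_pos: [559.9, 56.9, 337.5]
tcp_rot: [-3.14, -0.001, -1.642]
contact_force: [-1.3, -0.9, -0.5]
opening: 0.999
```

```bash
python3 - <<'E'
from h import *
from rig import *
import pickle
now();m=camera_model("wrist");im=grab_frame("wrist");pickle.dump((m,sense()),open("w1.pkl","wb"))
cv2.imwrite("pics/w1.png",cv2.resize(im,(784,588),interpolation=cv2.INTER_CUBIC))
E
```

```text
t 2.4 tcp [559.9  56.9 337.5] rot [-3.140e+00 -1.000e-03 -1.642e+00] q [ 0.1   0.33  1.83 -0.    0.98 -2.97] F [-1.3 -0.9 -0.5] op 0.999
```

View pics/w1.png

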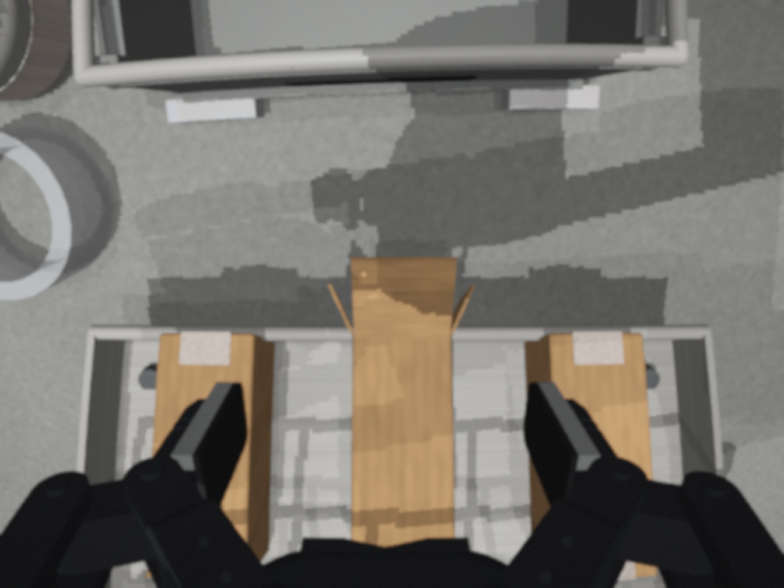

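```bash
python3 - <<'E'
from h import *
import pickle
from rig import camera_model
T,S=camera_model("top"),camera_model("side")
m,s=pickle.load(open("w1.pkl","rb"))
tp=lambda P:np.array(P)/2.5+[125,135]
sp=lambda P:np.array(P)/2.25+[165,125]
wp=lambda P:(np.array(P)+.5)/1.4-.5
Lw=[(125,-25,78.3),(75,-25,78.3),(25,-25,78.3),(-25,-25,78.3),(-75,-25,78.3),(-125,-25,78.3)]
Pw=wp([(161,333),(253,335),(352,325),(455,325),(550,335),(642,333)])
print((proj(m,place(MP,Lw))-Pw).round(1).tolist())
f=lambda p:(proj(m,place(p,Lw))-Pw)[[0,1,4,5]].ravel()
r=least_squares(f,MP);print("machine wrist",r.x.round(3),r.fun.round(1))
def bar(p):
    a=p[3];return place(p,[(115,120+58*np.cos(a),96+58*np.sin(a)),(-115,120+58*np.cos(a),96+58*np.sin(a))])
def L(p):
    return np.r_[bar(p),place(p,[(115,-62,96),(-115,-62,96)])]
Pt=tp([(395,133),(386,386),(645,143),(641,390)])
Ps=sp([(325,200),(115,226),(390,343),(135,384)])
Pb=wp([(84,72),(682,53)])
g=lambda p:np.r_[(proj(T,L(p))-Pt).ravel(),(proj(S,L(p))-Ps).ravel(),2*(proj(m,bar(p))-Pb).ravel()]
r=least_squares(g,[550,-225,-.036,.2],x_scale=[100,100,.1,.1]);print("tote",r.x.round(3));print(r.fun.reshape(-1,2).round(1).tolist())
g2=lambda p:np.r_[(proj(T,L(p))-Pt).ravel(),2*(proj(m,bar(p))-Pb).ravel()]
r=least_squares(g2,[550,-225,-.036,.2],x_scale=[100,100,.1,.1]);print("tote",r.x.round(3));print(r.fun.reshape(-1,2).round(1).tolist())
E
```

```text
[[-3.6, -2.6], [-1.4, -3.8], [-2.1, 3.3], [-4.9, 3.0], [-3.0, -4.6], [-1.5, -3.8]]
machine wrist [ 5.54561e+02  1.03520e+02 -7.10000e-02] [-0.6  0.4  1.5 -0.5 -1.  -0.5  0.1  0.4]
tote [ 5.46972e+02 -2.25768e+02 -4.00000e-02  2.49000e-01]
[[-1.1, -0.4], [-1.7, -2.1], [-0.4, 0.8], [-0.2, 0.1], [-3.9, -1.6], [-1.8, -0.2], [-2.2, 0.0], [-2.1, 1.6], [-0.3, 0.3], [-0.8, -0.9]]
tote [ 5.46635e+02 -2.25697e+02 -4.10000e-02  2.51000e-01]
[[-1.1, -0.3], [-1.7, -2.0], [-0.4, 1.0], [-0.3, 0.3], [0.1, -0.0], [0.0, -0.4]]
```

```bash
sed -i 's/^MP=.*/MP=[554.8,103,-.07]; TP=[546.8,-225.7,-.04]/' h.py; python3 - <<'E'
from h import *
yw=-1.641
plan([(*W(MP,-100,-37,311),yw,1),(*W(MP,-100,6,236.5),yw,1,25)],50)
E
```

```text
7 [[[-2.9,35.6,8.8],-0.0,1],[[-2.9,35.6,8.9],-0.0,1],[[-2.9,35.6,8.8],-0.001,1],[[-10.8,-0.0,18.6],0.0,1],[[-10.7,-0.0,18.6],0.0,1],[[-10.8,-0.0,18.7],0.0,1],[[-10.8,-0.1,18.6],0.0,1]]
```

Call:
step_arm --commands '[[[-3, 35.6, 8.8], 0, 1], [[-3, 35.6, 8.8], 0, 1], [[-3, 35.6, 8.8], 0, 1], [[-10.8, 0, 18.6], 0, 1], [[-10.8, 0, 18.6], 0, 1], [[0, 0, 0], 0, 1]]'

```text
clock: 3.2
eef_pos: [442.5, 95.1, 273.4]
tcp_rot: [3.138, -0.002, -1.64]
contact_force: [0.6, -0.3, 0.2]
opening: 1.0
```

```bash
python3 - <<'E'
from h import *
from rig import *
import pickle
now();m=camera_model("wrist");im=grab_frame("wrist");pickle.dump((m,sense()),open("w2.pkl","wb"))
cv2.imwrite("pics/w2.png",im)
plan([(*W(MP,-100,8,235),-1.641,1,20)])
E
```

```text
t 3.2 tcp [442.5  95.1 273.4] rot [ 3.138e+00 -2.000e-03 -1.640e+00] q [ 0.21  0.28  2.1  -0.    0.77 -2.86] F [ 0.6 -0.3  0.2] op 1.0
3 [[[-8.0,-3.7,13.0],0.0,1],[[-8.0,-3.7,13.0],0.0,1],[[-7.9,-3.7,13.0],0.001,1]]
```

View pics/w2.png

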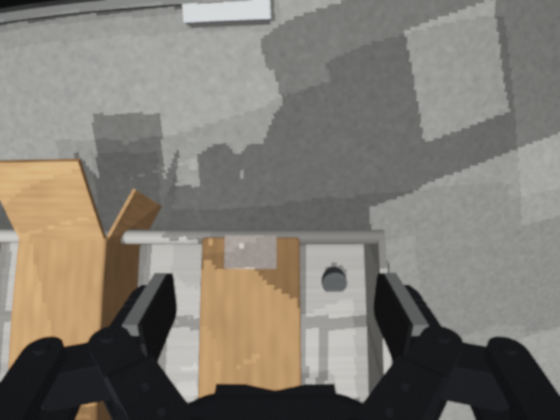

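Call:
step_arm --commands '[[[0, -10.5, 0], 0, 0.85], [[-7, 0, 11], 0, 0.85], [[-7, 0, 11], 0, 0.85], [[-7, 0, 11], 0, 0.85], [[0, 0, 0], 0, 0.85]]'

```text
clock: 3.88
eef_pos: [456.1, 115.9, 240.1]
tcp_rot: [3.141, -0.001, -1.641]
contact_force: [-0.4, 0.6, -0.3]
opening: 0.85
```

```bash
python3 - <<'E'
from h import *
now()
plan([(*W(MP,-100,8,234),-1.641,.85,20)])
E
```

```text
t 3.88 tcp [456.1 115.9 240.1] rot [ 3.141e+00 -1.000e-03 -1.641e+00] q [ 0.25  0.36  2.09 -0.    0.7  -2.82] F [-0.4  0.6 -0.3] op 0.85
1 [[[-2.0,0.6,6.1],-0.0,0.85]]
```

Call:
step_arm --commands '[[[-2, 0.6, 6], 0, 0.85], [[0, 0, 0], 0, 0], [[0, 0, 0], 0, 0], [[0, 0, 0], 0, 0], [[0, 0, 0], 0, 0]]' --force 60

```text
clock: 4.5
eef_pos: [455.6, 118.0, 234.1]
tcp_rot: [3.141, -0.001, -1.641]
contact_force: [0.1, 1.6, -2.4]
opening: 0.581
```

Call:
step_arm --commands '[[[3, 0, -5.2], 0, 0], [[6, 0, -10.4], 0, 0], [[10, 0, -17.3], 0, 0], [[12, 0, -20.8], 0, 0], [[12, 0, -20.8], 0, 0], [[12, 0, -20.8], 0, 0], [[8, 0, -13.8], 0, 0], [[0, 0, 0], 0, 0]]'

```text
clock: 5.5
eef_pos: [449.9, 50.8, 350.1]
tcp_rot: [3.141, -0.003, -1.641]
contact_force: [-0.2, -0.2, -2.5]
opening: 0.579
```

```bash
python3 - <<'E'
from h import *
from rig import *
now()
im=np.hstack([cv2.resize(grab_frame("side")[90:320,120:400],None,fx=1.4,fy=1.4),cv2.resize(grab_frame("wrist"),(392,322))[:, :]])
cv2.imwrite("pics/l1.png",im)
E
```

```text
t 5.5 tcp [449.9  50.8 350.1] rot [ 3.141e+00 -3.000e-03 -1.641e+00] q [ 0.11  0.15  2.04 -0.    0.95 -2.96] F [-0.2 -0.2 -2.5] op 0.579
```

View pics/l1.png

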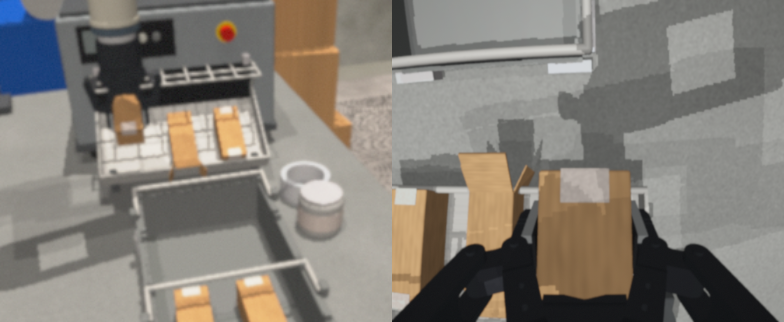

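```bash
python3 - <<'E'
from h import *
from rig import *
import pickle
s=now();m=camera_model("wrist");Rt=Ro.from_euler("xyz",s["tcp_rot"]).as_matrix()
for th in(0,5,-5):
    a=np.radians(th)  # rotate carton about pad axis
    v=np.array([33-0,155.7-150]);v=[v[0]*np.cos(a)-v[1]*np.sin(a),v[0]*np.sin(a)+v[1]*np.cos(a)+150]
    print(th,(proj(m,[s["eef_pos"]+Rt@[v[0],-25,v[1]],s["eef_pos"]+Rt@[v[0],25,v[1]]])).round(1).tolist())
x=s["eef_pos"].copy()
plan([(*x-[0,30,-5],-1.641-.72,0),(*W(TP,-44,118,355),1.531,0)],45)
E
```

```text
t 5.6 tcp [449.5  51.3 348.8] rot [ 3.139e+00 -3.000e-03 -1.641e+00] q [ 0.11  0.15  2.04 -0.    0.95 -2.96] F [ 0.3  0.4 -2.7] op 0.578
0 [[209.1, 221.5], [339.5, 221.6]]
5 [[210.5, 220.3], [338.1, 220.3]]
-5 [[207.7, 223.5], [340.9, 223.5]]
19 [[[6.0,-0.4,-1.0],0.144,0],[[5.9,-1.3,-1.0],0.144,0],[[5.6,-2.1,-1.0],0.144,0],[[5.2,-2.9,-0.9],0.144,0],[[4.8,-3.6,-1.0],0.144,0],[[3.5,-9.4,-0.1],0.171,0],[[1.8,-9.8,-0.1],0.171,0],[[0.1,-10.0,-0.1],0.17,0],[[-1.6,-9.9,-0.1],0.171,0],[[-3.2,-9.4,-0.1],0.171,0],[[-4.8,-8.8,-0.2],0.171,0],[[-6.2,-7.8,-0.1],0.171,0],[[-7.5,-6.7,-0.1],0.171,0],[[-8.5,-5.3,-0.1],0.17,0],[[-9.2,-3.7,-0.1],0.171,0],[[-9.8,-2.2,-0.2],0.171,0],[[-10.0,-0.4,-0.1],0.171,0],[[-9.9,1.2,-0.1],0.171,0],[[-9.5,2.9,-0.1],0.17,0]]
```

Call:
step_arm --commands '[[[6, -0.4, -1], 0.144, 0], [[6, -1.3, -1], 0.144, 0], [[5.6, -2, -1], 0.144, 0], [[5.2, -3, -1], 0.144, 0], [[4.8, -3.6, -1], 0.144, 0], [[3.5, -9.4, 0], 0.17, 0], [[1.8, -9.8, 0], 0.17, 0], [[0, -10, 0], 0.17, 0], [[-1.6, -10, 0], 0.17, 0], [[-3.2, -9.4, 0], 0.17, 0], [[-4.8, -8.8, 0], 0.17, 0], [[-6.2, -7.8, 0], 0.17, 0], [[-7.5, -6.7, 0], 0.17, 0], [[-8.5, -5.3, 0], 0.17, 0], [[-9.2, -3.7, 0], 0.17, 0], [[-9.8, -2.2, 0], 0.17, 0], [[-10, -0.4, 0], 0.17, 0], [[-10, 1.2, 0], 0.17, 0], [[-9.5, 3, 0], 0.17, 0], [[0, 0, 0], 0, 0]]'

```text
clock: 8.1
eef_pos: [497.9, -105.3, 330.4]
tcp_rot: [-3.099, 0.003, 1.45]
contact_force: [1.3, 1.0, -2.4]
opening: 0.575
```

```bash
python3 - <<'E'
from h import *
now()
plan([(*W(TP,-44,118,355),1.531,0),(*W(TP,-44,118,225),1.531,0,22)],45)
E
```

```text
t 8.1 tcp [ 497.9 -105.3  330.4] rot [-3.099e+00  3.000e-03  1.450e+00] q [-0.21  0.27  1.93 -0.01  0.97 -0.08] F [ 1.3  1.  -2.4] op 0.575
7 [[[0.3,8.7,-25.0],-0.081,0],[[0.1,0.9,21.6],0.0,0],[[0.0,0.9,21.7],0.0,0],[[0.1,0.9,21.6],0.0,0],[[0.1,1.0,21.7],0.0,0],[[0.0,0.9,21.6],0.0,0],[[0.1,0.9,21.7],0.0,0]]
```

```bash
cat >> h.py <<'E'
def G(v):
    "TCP so that the grasp point is where it would be with an upright tool at v"
    from rig import sense
    z=Ro.from_euler("xyz",sense()["tcp_rot"]).as_matrix()[:,2]
    return np.array(v)-155*z-[0,0,155]
E
python3 - <<'E'
from h import *
plan([(*G(W(TP,-44,118,330)),1.531,0),(*G(W(TP,-44,118,225)),1.531,0,22)],45)
E
```

```text
6 [[[0.8,16.3,-0.2],-0.081,0],[[0.1,0.9,21.0],0.0,0],[[0.0,0.9,21.0],0.0,0],[[0.1,0.9,21.0],0.0,0],[[0.1,0.9,21.0],0.0,0],[[0.0,0.9,20.9],0.0,0]]
```

Call:
step_arm --commands '[[[0.8, 16, 0], -0.081, 0], [[0, 0.9, 18], 0, 0], [[0, 0.9, 21], 0, 0], [[0, 0.9, 21], 0, 0], [[0, 0.9, 21], 0, 0], [[0, 0.5, 12], 0, 0], [[0, 0, 0], 0, 0]]'

```text
clock: 8.98
eef_pos: [512.8, -102.0, 230.2]
tcp_rot: [-3.093, -0.005, 1.564]
contact_force: [-0.2, -0.4, -1.5]
opening: 0.575
```

```bash
python3 - <<'E'
from h import *
from rig import *
now()
plan([(*G(W(TP,-44,118,207)),1.531,0,22)])
im=np.hstack([cv2.resize(grab_frame("side")[180:340,160:360],None,fx=2,fy=2),cv2.resize(grab_frame("top")[170:320,250:440],(396,320))])
cv2.imwrite("pics/p1.png",im)
E
```

```text
t 8.97 tcp [ 512.8 -102.   230.2] rot [-3.093 -0.005  1.564] q [-0.2   0.45  1.97 -0.01  0.78 -0.19] F [-0.2 -0.4 -1.5] op 0.575
2 [[[-2.5,1.7,11.6],0.017,0],[[-2.4,1.8,11.6],0.016,0]]
```

View pics/p1.png

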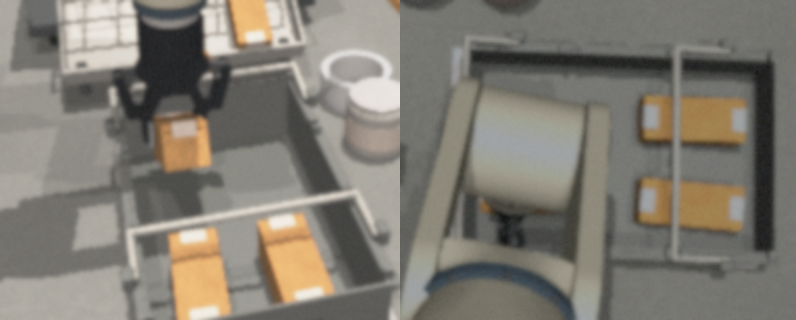

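Call:
step_arm --commands '[[[-2.5, 1.7, 11.6], 0.017, 0], [[-2.5, 1.7, 11.6], 0.016, 0], [[0, 0, 2], 0, 0], [[0, 0, 0], 0, 0]]' --force 30

```text
clock: 9.57
eef_pos: [516.3, -107.8, 205.5]
tcp_rot: [-3.097, -0.002, 1.528]
contact_force: [0.1, 0.2, -2.3]
opening: 0.575
```

Call:
step_arm --commands '[[[0, 0, 1.5], 0, 0], [[0, 0, 1.5], 0, 0], [[0, 0, 0], 0, 0]]'

```text
clock: 9.95
eef_pos: [516.3, -107.8, 203.2]
tcp_rot: [-3.098, -0.002, 1.529]
contact_force: [-0.3, 1.3, 1.8]
opening: 0.579
```

Call:
step_arm --commands '[[[-4, 0, 0.9], 0, 0], [[-4, 0, 1.2], 0, 0], [[-4, 0, 1.6], 0, 0], [[0, 0, 0], 0, 0]]' --force 20

```text
clock: 10.45
eef_pos: [517.4, -119.0, 202.8]
tcp_rot: [-3.103, -0.005, 1.528]
contact_force: [-1.5, -0.8, -0.5]
opening: 0.578
```

```bash
python3 - <<'E'
from h import *
from rig import *
now()
im=np.hstack([cv2.resize(grab_frame("side")[200:330,160:300],(431,400),interpolation=cv2.INTER_CUBIC),cv2.resize(grab_frame("wrist")[130:],(360,290))[:, :].copy() if 0 else cv2.copyMakeBorder(cv2.resize(grab_frame("wrist"),(360,270)),0,130,0,0,0)])
cv2.imwrite("pics/p2.png",im)
E
```

```text
t 10.45 tcp [ 517.4 -119.   202.8] rot [-3.103 -0.005  1.528] q [-0.23  0.5   1.96 -0.    0.72 -0.18] F [-1.5 -0.8 -0.5] op 0.578
```

View pics/p2.png

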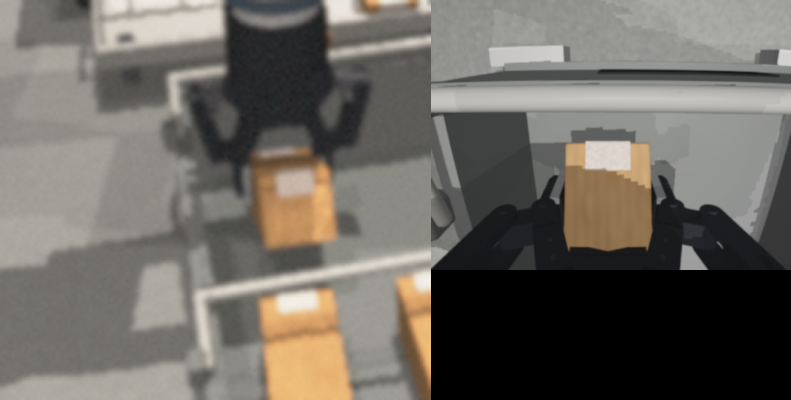

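Call:
step_arm --commands '[[[-3, 0, 2.5], 0, 0], [[-3, 0, 2.5], 0, 0], [[0, 0, 0], 0, 0]]'

```text
clock: 10.92
eef_pos: [517.2, -124.5, 200.4]
tcp_rot: [-3.103, -0.006, 1.527]
contact_force: [-1.3, 0.5, 1.1]
opening: 0.576
```

```bash
cat >> h.py <<'E'
def edge(tag):
    "held carton: brown mask extents in wrist image by row"
    from rig import grab_frame
    im=grab_frame("wrist");cv2.imwrite(f"pics/{tag}.png",im)
    h=cv2.cvtColor(im,cv2.COLOR_BGR2HSV);b=(h[...,0]>8)&(h[...,0]<24)&(h[...,1]>90)&(h[...,2]>50)
    b[:,:150]=0;b[:,420:]=0
    for r in range(190,300,8):
        c=np.flatnonzero(b[r]);print(r,(c.min(),c.max(),len(c)) if len(c)>20 else None,end="; ")
    print()
E
python3 - <<'E'
from h import *
now();edge("e1")
im=cv2.imread("pics/p2.png")
E
```

```text
t 10.93 tcp [ 517.2 -124.5  200.4] rot [-3.103 -0.006  1.527] q [-0.24  0.5   1.96 -0.    0.72 -0.19] F [-1.3  0.5  1.1] op 0.576
190 None; 198 None; 206 None; 214 None; 222 None; 230 (np.int64(207), np.int64(341), 61); 238 (np.int64(207), np.int64(341), 61); 246 (np.int64(207), np.int64(341), 61); 254 (np.int64(207), np.int64(341), 61); 262 (np.int64(208), np.int64(342), 61); 270 (np.int64(208), np.int64(342), 135); 278 (np.int64(208), np.int64(342), 135); 286 (np.int64(207), np.int64(343), 137); 294 (np.int64(206), np.int64(344), 139);
```

```bash
cat >> h.py <<'E'
def pred(m,s,piv=150,ang=range(0,31,5)):
    Rt=Ro.from_euler("xyz",s["tcp_rot"]).as_matrix()
    for th in ang:
        a=-np.radians(th);o=[]
        for d in(0,20,40):
            v=np.array([33-.866*d,155.7-.5*d-piv]);x=v[0]*np.cos(a)-v[1]*np.sin(a);z=v[0]*np.sin(a)+v[1]*np.cos(a)+piv
            q=proj(m,[s["eef_pos"]+Rt@[x,-25,z],s["eef_pos"]+Rt@[x,25,z]]);o.append((round(float(q[0,1])),round(float(q[1,0]-q[0,0]))))
        print(th,o)
E
python3 - <<'E'
from h import *
from rig import *
pred(camera_model("wrist"),sense())
E
```

```text
0 [(223, 130), (276, 133), (331, 136)]
5 [(225, 133), (279, 135), (333, 136)]
10 [(228, 136), (282, 136), (335, 135)]
15 [(231, 139), (285, 137), (337, 134)]
20 [(235, 142), (289, 137), (339, 133)]
25 [(240, 144), (292, 138), (340, 132)]
30 [(246, 147), (296, 139), (341, 131)]
```

Call:
step_arm --commands '[[[-2, 0, 4], 0, 0], [[-2, 0, 4], 0, 0], [[0, 0, 0], 0, 0]]'

```text
clock: 11.35
eef_pos: [516.8, -129.6, 196.7]
tcp_rot: [-3.103, -0.004, 1.529]
contact_force: [-1.1, 0.8, 0.6]
opening: 0.572
```

```bash
python3 - <<'E'
from h import *
now();edge("e2")
E
```

```text
t 11.35 tcp [ 516.8 -129.6  196.7] rot [-3.103 -0.004  1.529] q [-0.25  0.51  1.96 -0.01  0.71 -0.2 ] F [-1.1  0.8  0.6] op 0.572
190 None; 198 None; 206 None; 214 None; 222 (np.int64(223), np.int64(327), 105); 230 (np.int64(209), np.int64(340), 54); 238 (np.int64(205), np.int64(344), 62); 246 (np.int64(205), np.int64(344), 62); 254 (np.int64(205), np.int64(344), 62); 262 (np.int64(206), np.int64(344), 62); 270 (np.int64(206), np.int64(344), 62); 278 (np.int64(206), np.int64(344), 139); 286 (np.int64(206), np.int64(344), 139); 294 (np.int64(205), np.int64(345), 141);
```

Call:
step_arm --commands '[[[-2, 0, 4], 0, 0], [[-2, 0, 4], 0, 0], [[-1, 0, 2], 0, 0], [[0, 0, 0], 0, 0]]'

```text
clock: 11.9
eef_pos: [516.4, -136.0, 191.0]
tcp_rot: [-3.104, -0.002, 1.53]
contact_force: [-2.0, 2.0, 2.4]
opening: 0.578
```

```bash
python3 - <<'E'
from h import *
now();edge("e3")
E
```

```text
t 11.9 tcp [ 516.4 -136.   191. ] rot [-3.104e+00 -2.000e-03  1.530e+00] q [-0.26  0.52  1.96 -0.01  0.7  -0.21] F [-2.   2.   2.4] op 0.578
190 None; 198 None; 206 None; 214 (np.int64(221), np.int64(327), 107); 222 (np.int64(217), np.int64(333), 117); 230 (np.int64(211), np.int64(338), 56); 238 (np.int64(206), np.int64(342), 59); 246 (np.int64(201), np.int64(347), 65); 254 (np.int64(202), np.int64(347), 64); 262 (np.int64(202), np.int64(347), 65); 270 (np.int64(203), np.int64(347), 65); 278 (np.int64(203), np.int64(346), 64); 286 (np.int64(204), np.int64(346), 64); 294 (np.int64(204), np.int64(346), 143);
```

Call:
step_arm --commands '[[[0, 0, 3], 0, 0], [[0, 0, 2], 0, 0], [[0, 0, 0], 0, 0]]'

```text
clock: 12.32
eef_pos: [516.4, -137.4, 189.2]
tcp_rot: [-3.105, -0.0, 1.532]
contact_force: [-0.3, 2.1, -0.1]
opening: 0.577
```

```bash
python3 - <<'E'
from h import *
now();edge("e4")
E
```

```text
t 12.32 tcp [ 516.4 -137.4  189.2] rot [-3.105 -0.     1.532] q [-0.26  0.53  1.96 -0.01  0.69 -0.21] F [-0.3  2.1 -0.1] op 0.577
190 None; 198 None; 206 None; 214 (np.int64(220), np.int64(330), 111); 222 (np.int64(216), np.int64(334), 119); 230 (np.int64(211), np.int64(337), 127); 238 (np.int64(207), np.int64(342), 60); 246 (np.int64(203), np.int64(346), 62); 254 (np.int64(200), np.int64(348), 66); 262 (np.int64(201), np.int64(348), 66); 270 (np.int64(202), np.int64(348), 65); 278 (np.int64(202), np.int64(347), 65); 286 (np.int64(203), np.int64(347), 65); 294 (np.int64(203), np.int64(346), 68);
```

Call:
step_arm --commands '[[[0, 0, 3], 0, 0], [[0, 0, 0], 0, 0]]'

```text
clock: 12.62
eef_pos: [516.4, -138.4, 187.7]
tcp_rot: [-3.105, 0.002, 1.533]
contact_force: [-0.8, 2.1, 1.3]
opening: 0.578
```

Call:
step_arm --commands '[[[0, 0, 0], 0, 0.62], [[0, 0, 0], 0, 0.66], [[0, 0, 0], 0, 0.7], [[0, 0, 0], 0, 0.7], [[0, 0, -8], 0, 0.7], [[0, 0, -25], 0, 0.7], [[0, 0, -45], 0, 0.7], [[0, 0, -45], 0, 0.7], [[0, 0, 0], 0, 0.7]]'

```text
clock: 13.75
eef_pos: [521.3, -138.2, 314.3]
tcp_rot: [-3.104, 0.002, 1.533]
contact_force: [0.7, -0.0, -0.6]
opening: 0.697
```

```bash
python3 - <<'E'
from h import *
from rig import *
now()
im=np.hstack([cv2.resize(grab_frame("wrist"),(480,360)),cv2.resize(grab_frame("side")[130:330,160:330],(306,360))])
cv2.imwrite("pics/p3.png",im)
E
```

```text
t 13.75 tcp [ 521.3 -138.2  314.3] rot [-3.104e+00  2.000e-03  1.533e+00] q [-0.26  0.34  1.89 -0.01  0.95 -0.21] F [ 0.7 -0.  -0.6] op 0.697
```

View pics/p3.png

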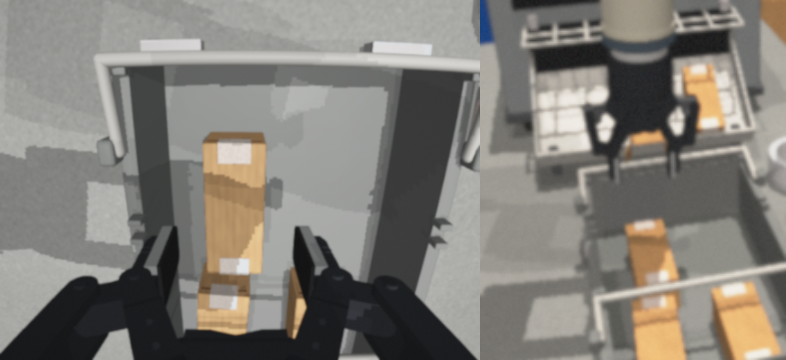

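```bash
cat >> h.py <<'E'
def unproj(m,px,z):
    K=np.array([[m["fx"],0,m["cx"]],[0,m["fy"],m["cy"]],[0,0,1.]])
    u=cv2.undistortPoints(np.float64(px).reshape(-1,1,2),K,np.array(m["dist"]))[:,0]
    R=np.array(m["R"]);C=-R.T@m["t"];d=np.c_[u,np.ones(len(u))]@R;k=(z-C[2])/d[:,2];return C+d*k[:,None]
def loc(P,X):
    c,s=np.cos(P[2]),np.sin(P[2]);D=X[:,:2]-np.array(P[:2]);return np.c_[c*D[:,0]+s*D[:,1],-s*D[:,0]+c*D[:,1]].round(1)
E
python3 - <<'E'
from h import *
from rig import *
m=camera_model("wrist")
print(loc(TP,unproj(m,np.array([(203,141),(265,141),(202,272),(264,272),(200,290)])*560/480,54)))
E
```

```text
[[-66.6 119.4]
 [-19.1 120. ]
 [-71.7  -1.3]
 [-15.7   0.7]
 [-74.4 -21.8]]
```

```bash
python3 - <<'E'
from h import *
s=now();p=s["eef_pos"]
plan([(*p+[0,0,30],1.533,.85),(*W(MP,90,-60,340),1.533+2.85,.85,None,2.85)],30)
E
```

```text
t 13.85 tcp [ 520.  -137.9  311.1] rot [-3.099e+00  1.000e-03  1.533e+00] q [-0.26  0.34  1.89 -0.01  0.95 -0.21] F [ 0.3 -1.1 -0.7] op 0.697
17 [[[-0.0,-1.3,-30.0],0.0,0.85],[[11.2,7.1,-0.2],-0.178,0.85],[[9.8,9.0,-0.3],-0.178,0.85],[[8.0,10.5,-0.4],-0.178,0.85],[[6.0,11.8,-0.5],-0.179,0.85],[[3.8,12.7,-0.4],-0.178,0.85],[[1.5,13.2,-0.5],-0.178,0.85],[[-0.9,13.2,-0.5],-0.178,0.85],[[-3.1,12.9,-0.5],-0.178,0.85],[[-5.5,12.1,-0.4],-0.178,0.85],[[-7.4,11.0,-0.4],-0.178,0.85],[[-9.3,9.4,-0.3],-0.178,0.85],[[-10.8,7.7,-0.3],-0.179,0.85],[[-12.0,5.6,-0.1],-0.178,0.85],[[-12.9,3.4,-0.1],-0.178,0.85],[[-13.2,1.1,0.0],-0.178,0.85],[[-13.2,-1.3,0.2],-0.178,0.85]]
```

Call:
step_arm --commands '[[[0, -1.3, -30], 0, 0.85], [[11.2, 7, -1], -0.178, 0.85], [[9.8, 9, -1], -0.178, 0.85], [[8, 10.5, -1], -0.178, 0.85], [[6, 11.8, -1], -0.178, 0.85], [[3.8, 12.7, -1], -0.178, 0.85], [[1.5, 13.2, -1], -0.178, 0.85], [[-1, 13.2, -1], -0.178, 0.85], [[-3, 12.9, -1], -0.178, 0.85], [[-5.5, 12, -1], -0.178, 0.85], [[-7.4, 11, -1], -0.178, 0.85], [[-9.3, 9.4, -1], -0.178, 0.85], [[-10.8, 7.7, -1], -0.178, 0.85], [[-12, 5.6, -1], -0.178, 0.85], [[-13, 3.4, -1], -0.178, 0.85], [[-13.2, 1, -1], -0.178, 0.85]]'

```text
clock: 15.85
eef_pos: [620.9, 35.4, 323.7]
tcp_rot: [3.059, -0.032, -1.992]
contact_force: [1.5, -0.7, -0.5]
opening: 0.848
```

```bash
python3 - <<'E'
from h import *
s=now()
plan([(*G(W(MP,100,-20,330)),-1.68,.85),(*G(W(MP,100,2,300)),-1.641,.85)],30)
E
```

```text
t 15.85 tcp [620.9  35.4 323.7] rot [ 3.059 -0.032 -1.992] q [ 0.05  0.45  1.68  0.01  1.1  -2.67] F [ 1.5 -0.7 -0.5] op 0.848
5 [[[-18.3,-8.3,-3.2],-0.104,0.85],[[-17.4,-10.2,-3.3],-0.104,0.85],[[-16.1,-11.9,-3.4],-0.104,0.85],[[-11.5,-0.8,14.6],-0.02,0.85],[[-11.5,-1.0,14.7],-0.019,0.85]]
```

Call:
step_arm --commands '[[[0, 0, 0], -0.1, 0.85], [[0, 0, 0], -0.1, 0.85], [[0, 0, 0], 0, 0.85]]'

```text
clock: 16.23
eef_pos: [619.6, 36.4, 318.1]
tcp_rot: [3.046, -0.016, -1.784]
contact_force: [0.6, -0.1, -0.0]
opening: 0.852
```

```bash
python3 - <<'E'
from h import *
s=now();print(Ro.from_euler("xyz",s["tcp_rot"]).as_matrix()[:,2].round(3))
E
```

```text
t 16.23 tcp [619.6  36.4 318.1] rot [ 3.046 -0.016 -1.784] q [ 0.05  0.46  1.68  0.01  1.1  -2.88] F [ 0.6 -0.1 -0. ] op 0.852
[-0.097  0.005 -0.995]
```

```bash
python3 -c "
from rig import sense
s=sense();print(s['qpos'].round(4),s['eef_pos'].round(1))"
```

```text
[ 0.0535  0.4609  1.6806  0.011   1.0968 -2.8796] [619.6  36.4 318.1]
```

Call:
step_arm --commands '[[[0, 0, 0], -0.07, 0.85]]'

```text
clock: 16.35
eef_pos: [619.2, 36.3, 316.9]
tcp_rot: [3.043, -0.01, -1.716]
contact_force: [-0.7, -0.1, -0.5]
opening: 0.846
```

```bash
python3 -c "
from rig import sense
s=sense();print(s['qpos'].round(4),s['qvel'].round(3),s['eef_pos'].round(1),s['tcp_rot'])"
```

```text
[ 0.0535  0.4622  1.6816  0.011   1.0965 -2.9482] [-0.001  0.013  0.01  -0.001 -0.005 -0.576] [619.2  36.3 316.9] [ 3.04298719 -0.0098621  -1.71568587]
```

Call:
step_arm --commands '[[[0, 0, -30], 0, 0.85], [[0, 0, 0], 0, 0.85]]'

```text
clock: 16.6
eef_pos: [621.6, 36.0, 344.9]
tcp_rot: [3.039, -0.011, -1.72]
contact_force: [0.9, 0.7, -0.8]
opening: 0.85
```

```bash
python3 -c "
from rig import sense
s=sense();print(s['qpos'].round(4),s['qvel'].round(3),s['eef_pos'].round(1),s['tcp_rot'])"
```

```text
[ 0.0528  0.4355  1.6537  0.0106  1.1551 -2.9438] [ 0.     0.045  0.061 -0.001 -0.017  0.008] [621.6  36.  344.9] [ 3.03904831 -0.0111142  -1.71996778]
```

```bash
python3 - <<'E'
from h import *
plan([(*G(W(MP,100,4,300)),-1.645,.85),(*G(W(MP,100,8,236)),-1.641,.85)],34)
E
```

```text
5 [[[-23.5,-14.5,13.6],-0.025,0.85],[[-23.1,-15.1,13.5],-0.025,0.85],[[-22.8,-15.7,13.5],-0.025,0.85],[[-2.4,-3.3,31.8],-0.002,0.85],[[-2.3,-3.2,31.8],-0.002,0.85]]
```

Call:
step_arm --commands '[[[-23.5, -14.5, 13.6], -0.025, 0.85], [[-23, -15, 13.5], -0.025, 0.85], [[-17, -12, 13.5], -0.025, 0.85], [[0, 0, 0], 0, 0.85]]'

```text
clock: 17.1
eef_pos: [665.5, 94.4, 293.4]
tcp_rot: [3.032, -0.006, -1.652]
contact_force: [-0.6, -1.6, -0.5]
opening: 0.854
```

```bash
python3 - <<'E'
from h import *
from rig import *
s=now()
m=camera_model("wrist");im=grab_frame("wrist")
h=cv2.cvtColor(im,cv2.COLOR_BGR2HSV);b=(h[...,0]>8)&(h[...,0]<24)&(h[...,1]>90)&(h[...,2]>50)
# project expected carton top outline to check
q=proj(m,place(MP,[(125,-25,78.3),(75,-25,78.3),(125,.866*25-25,90.8),(75,.866*25-25,90.8)]));print("expected",q.round(0).tolist())
for r in range(int(q[2,1])-20,int(q[2,1])+30,10):
    c=np.flatnonzero(b[r]);print(r,[(int(g[0]),int(g[-1])) for g in np.split(c,np.flatnonzero(np.diff(c)>3)+1) if len(g)>15])
plan([(*G(W(MP,100,8,236)),-1.641,.85)],34)
E
```

```text
t 17.1 tcp [665.5  94.4 293.4] rot [ 3.032 -0.006 -1.652] q [ 0.13  0.56  1.57  0.02  1.12 -2.94] F [-0.6 -1.6 -0.5] op 0.854
expected [[205.0, 200.0], [296.0, 196.0], [206.0, 246.0], [299.0, 241.0]]
226 [(207, 226), (276, 296), (360, 464)]
236 [(208, 297), (361, 466)]
246 [(208, 298), (362, 467)]
256 [(208, 299), (363, 469)]
266 [(209, 299), (364, 471)]
2 [[[-5.2,-6.2,29.0],-0.006,0.85],[[-5.3,-6.2,28.9],-0.005,0.85]]
```

Call:
step_arm --commands '[[[-5, -6.2, 28], -0.006, 0.85], [[-5, -6.2, 26], -0.005, 0.85], [[0, 0, 0], 0, 0.85]]'

```text
clock: 17.52
eef_pos: [671.4, 100.9, 238.8]
tcp_rot: [3.032, -0.006, -1.646]
contact_force: [-0.3, 0.0, 0.1]
opening: 0.852
```

```bash
python3 - <<'E'
from h import *
now()
plan([(*G(W(MP,100,8,233)),-1.641,.85)],34)
E
```

```text
t 17.52 tcp [671.4 100.9 238.8] rot [ 3.032 -0.006 -1.646] q [ 0.14  0.64  1.58  0.02  1.03 -2.94] F [-0.3  0.   0.1] op 0.852
1 [[[-2.7,-1.2,6.6],-0.005,0.85]]
```

Call:
step_arm --commands '[[[-2.7, -1.2, 6.6], 0, 0.85], [[0, 0, 0], 0, 0], [[0, 0, 0], 0, 0], [[0, 0, 0], 0, 0], [[0, 0, 0], 0, 0]]' --force 60

```text
clock: 18.15
eef_pos: [672.6, 102.5, 236.0]
tcp_rot: [3.036, -0.005, -1.649]
contact_force: [0.5, -0.4, -2.4]
opening: 0.595
```

```bash
python3 - <<'E'
from h import *
s=now();z=Ro.from_euler("xyz",s["tcp_rot"]).as_matrix()[:,2];print(loc(MP,(s["eef_pos"]+155*z)[None]),s["eef_pos"][2]+155*z[2],z)
p=s["eef_pos"]
plan([(*p+W([0,0,-.07],0,-10,17.3),-1.64,0,10),(*p+W([0,0,-.07],0,-52,90),-1.64,0,22)])
E
```

```text
t 18.15 tcp [672.6 102.5 236. ] rot [ 3.036 -0.005 -1.649] q [ 0.14  0.64  1.58  0.02  1.03 -2.93] F [ 0.5 -0.4 -2.4] op 0.595
[[101.2   7.1]] 81.9044638451505 [-0.10513386  0.00292453 -0.99445378]
6 [[[5.0,0.9,-8.6],-0.004,0],[[5.1,0.9,-8.6],-0.005,0],[[10.6,1.9,-18.0],0.0,0],[[10.6,1.9,-18.0],0.0,0],[[10.6,1.9,-18.0],0.0,0],[[10.6,1.9,-18.0],0.0,0]]
```

Call:
step_arm --commands '[[[5, 1, -8.6], 0, 0], [[5, 1, -8.6], 0, 0], [[10.6, 1.9, -18], 0, 0], [[10.6, 1.9, -18], 0, 0], [[10.6, 1.9, -18], 0, 0], [[10.6, 1.9, -18], 0, 0], [[0, 0, 0], 0, 0]]'

```text
clock: 19.02
eef_pos: [668.4, 46.0, 334.7]
tcp_rot: [3.039, -0.005, -1.65]
contact_force: [0.3, 0.0, -2.3]
opening: 0.596
```

```bash
python3 - <<'E'
from h import *
from rig import *
s=now();m=camera_model("wrist");edge("l2")
Rt=Ro.from_euler("xyz",s["tcp_rot"]).as_matrix()
pred(m,s,150,(0,10))
p=s["eef_pos"]
plan([(*p+[0,-20,15],-1.649-.5,0),(*G(W(TP,45,118,365)),1.531,0)],45)
E
```

```text
t 19.02 tcp [668.4  46.  334.7] rot [ 3.039 -0.005 -1.65 ] q [ 0.06  0.51  1.55  0.01  1.18 -3.  ] F [ 0.3  0.  -2.3] op 0.596
190 (np.int64(377), np.int64(419), 43); 198 (np.int64(375), np.int64(419), 45); 206 (np.int64(374), np.int64(419), 46); 214 (np.int64(334), np.int64(419), 65); 222 (np.int64(308), np.int64(419), 97); 230 (np.int64(209), np.int64(419), 132); 238 (np.int64(209), np.int64(419), 118); 246 (np.int64(210), np.int64(419), 122); 254 (np.int64(210), np.int64(419), 129); 262 (np.int64(210), np.int64(419), 131); 270 (np.int64(210), np.int64(419), 196); 278 (np.int64(209), np.int64(419), 186); 286 (np.int64(209), np.int64(419), 183); 294 (np.int64(209), np.int64(419), 179); 
0 [(222, 130), (274, 134), (330, 137)]
10 [(226, 136), (280, 136), (334, 135)]
18 [[[6.8,-0.1,-5.3],0.167,0],[[6.6,-1.2,-5.5],0.166,0],[[6.2,-2.2,-5.6],0.167,0],[[9.6,-1.7,-1.1],0.174,0],[[9.2,-3.4,-1.3],0.173,0],[[8.4,-4.9,-1.4],0.174,0],[[7.5,-6.3,-1.6],0.173,0],[[6.2,-7.4,-1.7],0.174,0],[[4.9,-8.4,-1.8],0.173,0],[[3.2,-9.1,-1.9],0.174,0],[[1.7,-9.5,-1.9],0.173,0],[[-0.1,-9.7,-2.0],0.174,0],[[-1.7,-9.5,-2.0],0.173,0],[[-3.4,-9.0,-1.9],0.174,0],[[-4.9,-8.3,-1.9],0.173,0],[[-6.3,-7.4,-1.7],0.174,0],[[-7.6,-6.2,-1.7],0.173,0],[[-8.4,-4.7,-1.5],0.174,0]]
```

Call:
step_arm --commands '[[[12, 0, -9], 0.12, 0], [[8, -1.2, -9], 0.17, 0], [[6.2, -2.2, -9], 0.175, 0], [[9.6, -1.7, -4], 0.178, 0], [[9.2, -3.4, -4], 0.178, 0], [[8.4, -5, -4], 0.178, 0], [[7.5, -6.3, -4], 0.178, 0], [[6.2, -7.4, -4], 0.178, 0], [[5, -8.4, -4], 0.178, 0], [[3.2, -9, -4], 0.178, 0], [[1.7, -9.5, -4], 0.178, 0], [[0, -9.7, -4], 0.178, 0], [[-1.7, -9.5, -4], 0.178, 0], [[-3.4, -9, -4], 0.178, 0], [[-5, -8.3, -4], 0.178, 0], [[-6.3, -7.4, -4], 0.178, 0], [[-7.6, -6.2, -3], 0.16, 0], [[0, 0, 0], 0, 0]]'

```text
clock: 21.32
eef_pos: [613.7, -100.4, 404.5]
tcp_rot: [-3.008, -0.013, 1.604]
contact_force: [-0.6, 0.3, -2.0]
opening: 0.598
```

```bash
python3 - <<'E'
from h import *
s=now();z=Ro.from_euler("xyz",s["tcp_rot"]).as_matrix()[:,2];print(z.round(3),loc(TP,(s["eef_pos"]+155*z)[None]))
plan([(*G(W(TP,45,118,s["eef_pos"][2])),1.531,0),(*G(W(TP,45,118,235)),1.531,0)],30)
E
```

```text
t 21.32 tcp [ 613.7 -100.4  404.5] rot [-3.008 -0.013  1.604] q [-0.16  0.38  1.59 -0.01  1.3  -0.19] F [-0.6  0.3 -2. ] op 0.598
[-0.133  0.008 -0.991] [[ 41.1 128.3]]
7 [[[-10.6,3.2,0.8],0.073,0],[[-0.4,3.8,28.0],-0.0,0],[[-0.3,3.7,28.0],-0.0,0],[[-0.4,3.8,28.0],-0.0,0],[[-0.4,3.7,28.0],-0.0,0],[[-0.3,3.8,28.0],-0.0,0],[[-0.4,3.8,28.0],-0.0,0]]
```

Call:
step_arm --commands '[[[-10.6, 3, 0], 0.073, 0], [[0, 3.7, 28], 0, 0], [[0, 3.7, 28], 0, 0], [[0, 3.7, 28], 0, 0], [[0, 3.7, 28], 0, 0], [[0, 3.7, 28], 0, 0], [[0, 1.5, 12], 0, 0], [[0, 0, 0], 0, 0]]'

```text
clock: 22.32
eef_pos: [617.3, -105.5, 241.8]
tcp_rot: [-3.004, -0.01, 1.562]
contact_force: [-0.4, -0.7, -1.2]
opening: 0.599
```

```bash
python3 - <<'E'
from h import *
s=now();z=Ro.from_euler("xyz",s["tcp_rot"]).as_matrix()[:,2];print(z.round(3),loc(TP,(s["eef_pos"]+155*z)[None]))
plan([(*G(W(TP,44,118,216)),1.531,0)],20)
E
```

```text
t 22.32 tcp [ 617.3 -105.5  241.8] rot [-3.004 -0.01   1.562] q [-0.17  0.57  1.69 -0.01  1.01 -0.15] F [-0.4 -0.7 -1.2] op 0.599
[-0.137  0.011 -0.991] [[ 44.3 123.9]]
2 [[[-3.1,1.6,13.5],0.016,0],[[-3.1,1.7,13.5],0.015,0]]
```

Call:
step_arm --commands '[[[-3, 1.6, 13], 0.016, 0], [[-3, 1.7, 13], 0.015, 0], [[0, 0, 0], 0, 0]]' --force 30

```text
clock: 22.7
eef_pos: [617.4, -111.6, 215.7]
tcp_rot: [-3.006, -0.006, 1.531]
contact_force: [-3.1, 0.1, -1.0]
opening: 0.594
```

Call:
step_arm --commands '[[[0, 0.2, 2], 0, 0], [[0, 0.2, 2], 0, 0], [[0, 0, 0], 0, 0]]'

```text
clock: 23.08
eef_pos: [616.4, -111.7, 212.1]
tcp_rot: [-3.004, -0.006, 1.531]
contact_force: [-2.2, -0.4, -1.3]
opening: 0.595
```

Call:
step_arm --commands '[[[0, 0.3, 2.5], 0, 0], [[0, 0.3, 2], 0, 0], [[0, 0, 0], 0, 0]]'

```text
clock: 23.45
eef_pos: [615.3, -111.6, 208.1]
tcp_rot: [-3.001, -0.006, 1.531]
contact_force: [-3.5, -0.1, -1.8]
opening: 0.597
```

```bash
python3 - <<'E'
from h import *
from rig import *
s=now();z=Ro.from_euler("xyz",s["tcp_rot"]).as_matrix()[:,2];print(z.round(3),loc(TP,(s["eef_pos"]+155*z)[None]));edge("e5")
pred(camera_model("wrist"),s,150,(0,10))
E
```

```text
t 23.45 tcp [ 615.3 -111.6  208.1] rot [-3.001 -0.006  1.531] q [-0.18  0.62  1.71 -0.02  0.96 -0.13] F [-3.5 -0.1 -1.8] op 0.597
[-0.14   0.012 -0.99 ] [[ 42.2 117.7]]
190 None; 198 None; 206 None; 214 None; 222 None; 230 (np.int64(208), np.int64(335), 57); 238 (np.int64(208), np.int64(336), 57); 246 (np.int64(150), np.int64(337), 95); 254 (np.int64(150), np.int64(338), 96); 262 (np.int64(150), np.int64(338), 99); 270 (np.int64(150), np.int64(339), 169); 278 (np.int64(150), np.int64(341), 167); 286 (np.int64(150), np.int64(342), 164); 294 (np.int64(150), np.int64(342), 160); 
0 [(223, 130), (276, 133), (331, 136)]
10 [(227, 136), (282, 136), (335, 135)]
```

Call:
step_arm --commands '[[[0, -4, -3], 0, 0], [[0, 0, 0], 0, 0]]'

```text
clock: 23.75
eef_pos: [612.7, -111.6, 212.4]
tcp_rot: [-3.005, -0.006, 1.531]
contact_force: [0.2, -0.1, -1.4]
opening: 0.595
```

```bash
python3 - <<'E'
from h import *
from rig import *
s=now();z=Ro.from_euler("xyz",s["tcp_rot"]).as_matrix()[:,2];print(z.round(3),loc(TP,(s["eef_pos"]+155*z)[None]))
im=np.hstack([cv2.resize(grab_frame("wrist"),(440,330)),cv2.resize(grab_frame("side")[165:315,170:330],(352,330))])
cv2.imwrite("pics/p4.png",im)
E
```

```text
t 23.75 tcp [ 612.7 -111.6  212.4] rot [-3.005 -0.006  1.531] q [-0.18  0.61  1.71 -0.02  0.96 -0.13] F [ 0.2 -0.1 -1.4] op 0.595
[-0.136  0.011 -0.991] [[ 40.2 117.6]]
```

View pics/p4.png

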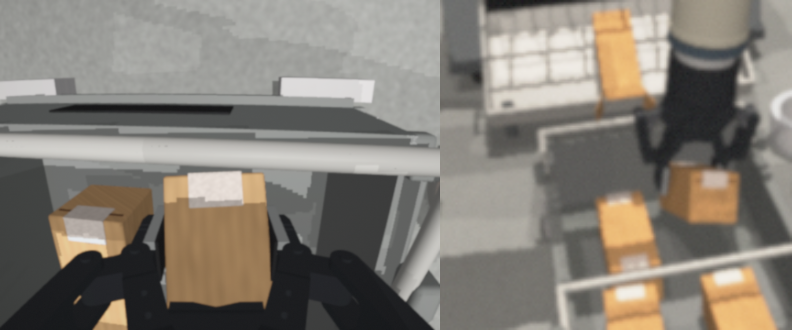

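Call:
step_arm --commands '[[[0, -2.5, 4], 0, 0], [[0, 0.2, 3], 0, 0], [[0, 0.2, 2], 0, 0], [[0, 0, 0], 0, 0]]'

```text
clock: 24.35
eef_pos: [610.2, -111.7, 204.4]
tcp_rot: [-3.007, -0.005, 1.531]
contact_force: [1.5, 0.3, -0.4]
opening: 0.587
```

Call:
step_arm --commands '[[[-3, 0.3, 2.5], 0, 0], [[-3, 0.3, 2.5], 0, 0], [[-3, 0.3, 2.5], 0, 0], [[0, 0, 0], 0, 0]]' --force 20

```text
clock: 24.85
eef_pos: [609.4, -121.3, 198.7]
tcp_rot: [-3.005, -0.005, 1.531]
contact_force: [-0.7, 0.2, 2.8]
opening: 0.588
```

```bash
python3 - <<'E'
from h import *
from rig import *
s=now();z=Ro.from_euler("xyz",s["tcp_rot"]).as_matrix()[:,2];print(z.round(3),loc(TP,(s["eef_pos"]+155*z)[None]));edge("e6")
E
```

```text
t 24.85 tcp [ 609.4 -121.3  198.7] rot [-3.005 -0.005  1.531] q [-0.19  0.63  1.72 -0.02  0.93 -0.14] F [-0.7  0.2  2.8] op 0.588
[-0.135  0.011 -0.991] [[ 37.4 107.6]]
190 None; 198 None; 206 None; 214 None; 222 None; 230 (np.int64(215), np.int64(333), 43); 238 (np.int64(150), np.int64(343), 99); 246 (np.int64(150), np.int64(343), 100); 254 (np.int64(150), np.int64(343), 99); 262 (np.int64(150), np.int64(343), 101); 270 (np.int64(150), np.int64(343), 102); 278 (np.int64(150), np.int64(343), 171); 286 (np.int64(150), np.int64(343), 168); 294 (np.int64(150), np.int64(344), 165);
```

Call:
step_arm --commands '[[[-3, 0.4, 3], 0, 0], [[-3, 0.4, 3], 0, 0], [[-2, 0.4, 3], 0, 0], [[0, 0, 0], 0, 0]]'

```text
clock: 25.4
eef_pos: [608.5, -130.3, 191.7]
tcp_rot: [-3.003, -0.004, 1.532]
contact_force: [-0.7, -0.6, 2.2]
opening: 0.584
```

```bash
python3 - <<'E'
from h import *
from rig import *
s=now();z=Ro.from_euler("xyz",s["tcp_rot"]).as_matrix()[:,2];print(z.round(3),loc(TP,(s["eef_pos"]+155*z)[None]));edge("e7")
E
```

```text
t 25.4 tcp [ 608.5 -130.3  191.7] rot [-3.003 -0.004  1.532] q [-0.21  0.64  1.72 -0.02  0.92 -0.15] F [-0.7 -0.6  2.2] op 0.584
[-0.138  0.01  -0.99 ] [[36.5 98.4]]
190 None; 198 None; 206 None; 214 (np.int64(225), np.int64(255), 31); 222 (np.int64(150), np.int64(331), 129); 230 (np.int64(150), np.int64(335), 155); 238 (np.int64(150), np.int64(340), 90); 246 (np.int64(150), np.int64(346), 97); 254 (np.int64(150), np.int64(348), 101); 262 (np.int64(150), np.int64(347), 102); 270 (np.int64(150), np.int64(347), 101); 278 (np.int64(150), np.int64(346), 99); 286 (np.int64(150), np.int64(346), 95); 294 (np.int64(150), np.int64(346), 169);
```

Call:
step_arm --commands '[[[-0.5, 0.4, 3], 0, 0], [[0, 0.3, 2], 0, 0], [[0, 0, 0], 0, 0], [[0, 0, 0], 0, 0.6], [[0, 0, 0], 0, 0.62], [[0, 0, 0], 0, 0.64], [[0, 0, 0], 0, 0.67], [[0, 0, 0], 0, 0.7]]'

```text
clock: 26.45
eef_pos: [606.1, -131.4, 187.7]
tcp_rot: [-2.997, -0.004, 1.533]
contact_force: [-5.5, -0.4, 4.5]
opening: 0.7
```

```bash
python3 - <<'E'
from h import *
from rig import *
s=now();p=s["eef_pos"]
edge("e8")
plan([(*p+[0,0,130],1.532,.7,30)])
E
```

```text
t 26.45 tcp [ 606.1 -131.4  187.7] rot [-2.997 -0.004  1.533] q [-0.21  0.64  1.72 -0.03  0.92 -0.15] F [-5.5 -0.4  4.5] op 0.7
190 None; 198 None; 206 None; 214 (np.int64(229), np.int64(329), 101); 222 (np.int64(150), np.int64(338), 134); 230 (np.int64(150), np.int64(338), 160); 238 (np.int64(150), np.int64(339), 126); 246 (np.int64(150), np.int64(340), 99); 254 (np.int64(150), np.int64(340), 103); 262 (np.int64(150), np.int64(341), 105); 270 (np.int64(150), np.int64(342), 102); 278 (np.int64(150), np.int64(341), 90); 286 (np.int64(150), np.int64(340), 83); 294 (np.int64(150), np.int64(339), 78); 
5 [[[0.1,-3.8,-25.7],0.0,0.7],[[0.1,-3.7,-25.8],0.0,0.7],[[0.1,-3.8,-25.7],0.001,0.7],[[0.1,-3.7,-25.7],-0.0,0.7],[[0.1,-3.8,-25.7],-0.0,0.7]]
```

Call:
step_arm --commands '[[[0, -1.5, -5], 0, 0.7], [[0, -1.5, -12], 0, 0.7], [[0, -3.5, -26], 0, 0.7], [[0, -3.8, -35], 0, 0.7], [[0, -4, -40], 0, 0.7], [[0, 0, 0], 0, 0.7]]'

```text
clock: 27.25
eef_pos: [611.2, -132.0, 314.1]
tcp_rot: [-3.005, -0.003, 1.533]
contact_force: [1.0, -0.3, -0.1]
opening: 0.7
```

```bash
python3 - <<'E'
from h import *
from rig import *
s=now();m=camera_model("wrist")
im=grab_frame("wrist");cv2.imwrite("pics/w9.png",im)
h=cv2.cvtColor(im,cv2.COLOR_BGR2HSV);b=(h[...,0]>8)&(h[...,0]<24)&(h[...,1]>90)&(h[...,2]>50)
for r in range(130,330,12):
    c=np.flatnonzero(b[r]);print(r,[(int(g[0]),int(g[-1])) for g in np.split(c,np.flatnonzero(np.diff(c)>3)+1) if len(g)>8])
for x0 in(-43,36):
    print(proj(m,place(TP,[(x0-25,125,54),(x0+25,125,54),(x0-25,60,54),(x0+25,60,54)])).round(0).tolist())
b=proj(m,place(TP,[(-110,120+58*np.cos(.25),96+58*np.sin(.25)),(0,120+58*np.cos(.25),96+58*np.sin(.25)),(110,120+58*np.cos(.25),96+58*np.sin(.25))])).round(0);print("bar exp",b.tolist())
g=cv2.cvtColor(im,cv2.COLOR_BGR2GRAY)
for c in(150,250,350,450):print(c,g[int(b[1,1])-25:int(b[1,1])+35:2,c].tolist())
E
```

```text
t 27.25 tcp [ 611.2 -132.   314.1] rot [-3.005e+00 -3.000e-03  1.533e+00] q [-0.21  0.48  1.66 -0.02  1.14 -0.16] F [ 1.  -0.3 -0.1] op 0.7
130 []
142 []
154 []
166 [(177, 222), (256, 268), (309, 323)]
178 [(155, 165), (205, 233), (253, 266), (309, 323)]
190 [(154, 166), (204, 234), (253, 266), (308, 322)]
202 [(156, 189), (203, 235), (253, 322)]
214 [(158, 235), (253, 321)]
226 [(159, 236), (253, 321)]
238 [(161, 236), (253, 320)]
250 [(162, 236), (253, 319)]
262 [(164, 193), (197, 237), (253, 318)]
274 [(165, 183), (221, 237), (253, 318)]
286 [(220, 238), (253, 317)]
298 [(208, 235), (253, 316)]
310 [(216, 230), (254, 265), (302, 315)]
322 [(213, 228), (301, 315)]
[[147.0, 166.0], [214.0, 168.0], [157.0, 248.0], [219.0, 253.0]]
[[255.0, 169.0], [330.0, 172.0], [257.0, 256.0], [325.0, 260.0]]
bar exp [[24.0, 98.0], [210.0, 93.0], [443.0, 97.0]]
150 [208, 208, 208, 208, 208, 189, 151, 151, 174, 194, 203, 206, 205, 197, 178, 140, 102, 98, 98, 99, 99, 99, 100, 135, 148, 149, 148, 148, 149, 148]
250 [157, 158, 157, 155, 156, 155, 154, 162, 186, 198, 204, 206, 200, 191, 169, 129, 113, 114, 114, 114, 114, 114, 115, 131, 162, 164, 164, 164, 164, 162]
350 [218, 218, 219, 218, 210, 173, 160, 158, 176, 191, 200, 206, 201, 190, 174, 145, 107, 102, 102, 102, 103, 102, 103, 116, 153, 159, 159, 159, 159, 158]
450 [175, 176, 174, 164, 160, 160, 162, 163, 161, 171, 192, 202, 210, 210, 202, 190, 172, 167, 173, 176, 179, 183, 186, 188, 191, 192, 195, 196, 198, 201]
```

```bash
python3 - <<'E'
from h import *
from rig import *
im=np.hstack([cv2.resize(cv2.imread("pics/w9.png")[90:370,80:400],(440,385)),cv2.resize(grab_frame("side")[200:330,190:310],(355,385),interpolation=cv2.INTER_CUBIC)])
cv2.imwrite("pics/p5.png",im)
E
```

```text
(no output)
```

View pics/p5.png

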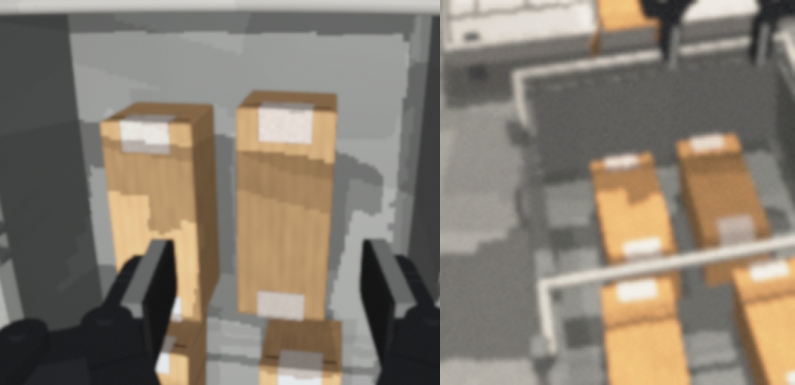

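```bash
python3 - <<'E'
from h import *
plan([(*G(W(TP,0,177,345)),3.10,.5)],45)
E
```

```text
9 [[[8.9,-4.6,-3.0],-0.174,0.5],[[9.5,-3.0,-3.2],-0.174,0.5],[[9.8,-1.3,-3.4],-0.174,0.5],[[9.8,0.3,-3.7],-0.174,0.5],[[9.5,2.0,-3.9],-0.174,0.5],[[8.9,3.6,-4.1],-0.174,0.5],[[8.1,5.1,-4.4],-0.175,0.5],[[6.9,6.3,-4.5],-0.174,0.5],[[5.7,7.5,-4.7],-0.174,0.5]]
```

Call:
step_arm --commands '[[[9, -4.6, -5], -0.174, 0.5], [[9.5, -3, -5], -0.174, 0.5], [[9.8, -1.3, -5], -0.174, 0.5], [[9.8, 0.3, -5], -0.174, 0.5], [[9.5, 2, -5], -0.174, 0.5], [[9, 3.6, -5], -0.174, 0.5], [[8, 5, -5], -0.174, 0.5], [[7, 6.3, -5], -0.174, 0.5], [[5.7, 7.5, -5], -0.174, 0.5], [[0, 0, 0], 0, 0.5]]'

```text
clock: 28.6
eef_pos: [572.9, -51.1, 351.1]
tcp_rot: [3.128, -0.161, -3.133]
contact_force: [-0.2, 0.5, 0.7]
opening: 0.499
```

```bash
python3 - <<'E'
from h import *
from rig import *
s=now();z=Ro.from_euler("xyz",s["tcp_rot"]).as_matrix()[:,2];print(z.round(3),loc(TP,(s["eef_pos"]+155*z)[None]))
m=camera_model("wrist");im=grab_frame("wrist");cv2.imwrite("pics/w10.png",im)
for a in(.1,.25,.4):
    print(a,proj(m,place(TP,[(x,120+58*np.cos(a),96+58*np.sin(a)) for x in(-90,-50,0)])).round(0).tolist())
g=cv2.cvtColor(im,cv2.COLOR_BGR2GRAY)
for r in(20,60,100,140):print(r,g[r,200:350:3].tolist())
plan([(*G(W(TP,0,177,300)),3.10,.5),(*G(W(TP,0,177,267)),3.10,.5)],40)
E
```

```text
t 28.6 tcp [572.9 -51.1 351.1] rot [ 3.128 -0.161 -3.133] q [-0.09  0.38  1.73 -0.    1.19 -1.67] F [-0.2  0.5  0.7] op 0.499
[-0.16   0.012 -0.987] [[ -5.8 176.3]]
0.1 [[281.0, 110.0], [278.0, 172.0], [274.0, 246.0]]
0.25 [[279.0, 109.0], [276.0, 173.0], [272.0, 249.0]]
0.4 [[274.0, 107.0], [271.0, 174.0], [268.0, 253.0]]
20 [119, 121, 121, 120, 120, 120, 123, 120, 119, 121, 122, 121, 121, 121, 124, 124, 119, 105, 104, 104, 106, 115, 154, 153, 155, 152, 153, 156, 156, 153, 156, 153, 150, 150, 154, 152, 154, 155, 154, 152, 154, 152, 144, 148, 149, 149, 149, 145, 146, 147]
60 [169, 158, 117, 68, 152, 169, 165, 166, 168, 169, 144, 123, 125, 126, 125, 125, 111, 106, 107, 110, 111, 120, 156, 155, 156, 157, 155, 155, 156, 155, 156, 155, 156, 153, 154, 155, 158, 154, 147, 145, 149, 147, 147, 149, 148, 149, 146, 146, 148, 146]
100 [114, 113, 106, 101, 100, 94, 92, 89, 84, 82, 74, 61, 59, 59, 57, 57, 57, 56, 55, 55, 56, 56, 56, 55, 55, 96, 137, 149, 134, 148, 207, 210, 210, 206, 149, 149, 147, 144, 147, 149, 144, 142, 143, 146, 147, 147, 151, 155, 155, 156]
140 [129, 135, 170, 173, 174, 173, 174, 174, 175, 175, 157, 130, 130, 131, 130, 130, 114, 111, 111, 111, 111, 111, 111, 111, 111, 129, 147, 139, 123, 199, 214, 214, 213, 157, 145, 146, 146, 149, 145, 144, 148, 147, 144, 144, 151, 157, 152, 155, 161, 158]
3 [[[-7.1,0.0,25.6],0.024,0.5],[[-7.2,0.1,25.6],0.024,0.5],[[-5.3,-0.4,32.6],-0.0,0.5]]
```

Call:
step_arm --commands '[[[-7, 0, 25.6], 0.024, 0.5], [[-7, 0, 25.6], 0.024, 0.5], [[-5, 0, 30], 0, 0.5], [[0, 0, 0], 0, 0.5]]'

```text
clock: 29.15
eef_pos: [578.7, -52.1, 263.3]
tcp_rot: [3.14, -0.164, 3.08]
contact_force: [-0.4, 0.1, 0.8]
opening: 0.502
```

```bash
python3 - <<'E'
from h import *
from rig import *
s=now();z=Ro.from_euler("xyz",s["tcp_rot"]).as_matrix()[:,2];print(z.round(3),loc(TP,(s["eef_pos"]+155*z)[None]),s["eef_pos"][2]+155*z[2])
im=grab_frame("wrist");cv2.imwrite("pics/w11.png",im);m=camera_model("wrist")
for a in(.1,.25,.4):
    print(a,proj(m,place(TP,[(x,120+58*np.cos(a),96+58*np.sin(a)) for x in(-60,-40,-20,0)])).round(0).tolist())
g=cv2.cvtColor(im,cv2.COLOR_BGR2GRAY)
for r in(60,110,160,210):print(r,g[r,230:330:3].tolist())
E
```

```text
t 29.15 tcp [578.7 -52.1 263.3] rot [ 3.14  -0.164  3.08 ] q [-0.09  0.49  1.78 -0.    1.03 -1.6 ] F [-0.4  0.1  0.8] op 0.502
[-0.162  0.012 -0.987] [[ -0.3 175.5]] 110.36402155163626
0.1 [[276.0, 148.0], [277.0, 197.0], [278.0, 243.0], [279.0, 286.0]]
0.25 [[273.0, 149.0], [274.0, 200.0], [275.0, 249.0], [276.0, 295.0]]
0.4 [[265.0, 149.0], [266.0, 203.0], [268.0, 255.0], [269.0, 303.0]]
60 [58, 58, 58, 57, 58, 58, 56, 58, 58, 58, 58, 75, 127, 132, 137, 139, 129, 122, 147, 211, 212, 212, 212, 212, 209, 155, 152, 152, 153, 154, 154, 153, 152, 150]
110 [115, 115, 115, 116, 115, 115, 115, 115, 115, 116, 116, 115, 112, 128, 136, 142, 134, 126, 115, 156, 215, 218, 219, 219, 218, 170, 152, 149, 149, 153, 154, 152, 153, 152]
160 [134, 119, 116, 116, 116, 116, 116, 116, 116, 116, 116, 116, 111, 122, 134, 139, 137, 129, 119, 143, 153, 153, 153, 152, 153, 154, 153, 152, 148, 149, 152, 153, 156, 155]
210 [129, 119, 102, 105, 110, 112, 113, 113, 105, 100, 100, 100, 102, 114, 130, 138, 138, 131, 123, 105, 102, 104, 102, 103, 105, 104, 105, 104, 101, 102, 104, 103, 105, 145]
```

Call:
step_arm --commands '[[[0, 0, 0], 0, 0], [[0, 0, 0], 0, 0], [[0, 0, 0], 0, 0], [[0, 0, 0], 0, 0], [[0, 0, 0], 0, 0]]' --force 25

```text
clock: 29.82
eef_pos: [580.0, -51.2, 268.1]
tcp_rot: [3.138, -0.158, 3.078]
contact_force: [-1.2, 0.9, -3.5]
opening: 0.083
```

```bash
cat >> h.py <<'E'
def arc(a0,a1,n,op=0,yaw=3.08):
    s=now();P=s["eef_pos"]
    f=lambda a:W(TP,0,120+58*np.cos(a),58*np.sin(a))
    plan([(*P+f(a)-f(a0),yaw,op,60) for a in np.linspace(a0,a1,n+1)[1:]])
E
python3 - <<'E'
from h import *
arc(.23,1.2,4)
E
```

```text
t 29.82 tcp [580.  -51.2 268.1] rot [ 3.138 -0.158  3.078] q [-0.09  0.49  1.78 -0.    1.04 -1.6 ] F [-1.2  0.9 -3.5] op 0.083
4 [[[2.0,-4.8,-13.0],-0.002,0],[[1.6,-7.8,-11.6],-0.0,0],[[1.3,-10.3,-9.4],-0.0,0],[[0.8,-12.4,-6.6],-0.0,0]]
```

Call:
step_arm --commands '[[[2, -4.8, -13], 0, 0], [[1.6, -7.8, -11.6], 0, 0], [[1.3, -10.3, -9.4], 0, 0], [[0.8, -12.4, -6.6], 0, 0], [[0, 0, 0], 0, 0]]'

```text
clock: 30.45
eef_pos: [578.4, -87.8, 312.5]
tcp_rot: [3.135, -0.157, 3.077]
contact_force: [-2.0, -2.5, -3.2]
opening: 0.076
```

```bash
cat >> h.py <<'E'
def where():
    from rig import sense
    s=sense();z=Ro.from_euler("xyz",s["tcp_rot"]).as_matrix()[:,2];g=s["eef_pos"]+155*z;l=loc(TP,g[None])[0]
    print("grasp tote",l,"z",g[2].round(1),"ang",round(np.arctan2(g[2]-96-SZ,l[1]-120),3),"r",round(np.hypot(g[2]-96-SZ,l[1]-120),1))
SZ=4
E
python3 - <<'E'
from h import *
now();where()
E
```

```text
t 30.45 tcp [578.4 -87.8 312.5] rot [ 3.135 -0.157  3.077] q [-0.15  0.43  1.74 -0.01  1.12 -1.65] F [-2.  -2.5 -3.2] op 0.076
grasp tote [  1.8 140.6] z 159.4 ang 1.237 r 62.9
```

```bash
python3 - <<'E'
from h import *
arc(1.21,2.25,4,0,3.077)
E
```

```text
t 30.45 tcp [578.4 -87.8 312.5] rot [ 3.135 -0.157  3.077] q [-0.15  0.43  1.74 -0.01  1.12 -1.65] F [-2.  -2.5 -3.2] op 0.076
4 [[[0.2,-14.6,-3.5],-0.0,0],[[-0.5,-15.0,0.2],-0.0,0],[[-1.0,-14.5,4.1],-0.0,0],[[-1.5,-12.8,7.7],-0.0,0]]
```

Call:
step_arm --commands '[[[0, -14.6, -3.5], 0, 0], [[-0.5, -15, 0], 0, 0], [[-1, -14.5, 4], 0, 0], [[-1.5, -12.8, 7.7], 0, 0], [[0, 0, 0], 0, 0]]'

```text
clock: 31.08
eef_pos: [576.3, -147.4, 303.0]
tcp_rot: [3.134, -0.156, 3.076]
contact_force: [0.5, -0.0, -3.6]
opening: 0.077
```

```bash
python3 - <<'E'
from h import *
where()
arc(2.25,3.0,4,0,3.077)
E
```

```text
grasp tote [ 2.3 81.1] z 149.9 ang 2.232 r 63.3
t 31.07 tcp [ 576.3 -147.4  303. ] rot [ 3.134 -0.156  3.076] q [-0.25  0.46  1.73 -0.02  1.11 -1.74] F [ 0.5 -0.  -3.6] op 0.077
4 [[[-1.4,-7.8,7.4],-0.001,0],[[-1.5,-6.3,8.7],0.0,0],[[-1.7,-4.5,9.8],0.0,0],[[-1.7,-2.6,10.4],0.0,0]]
```

Call:
step_arm --commands '[[[-1.4, -7.8, 7.4], 0, 0], [[-1.5, -6.3, 8.7], 0, 0], [[-1.7, -4.5, 9.8], 0, 0], [[-1.7, -2.6, 10.4], 0, 0], [[0, 0, 0], 0, 0]]'

```text
clock: 31.7
eef_pos: [575.7, -167.1, 262.9]
tcp_rot: [3.129, -0.157, 3.076]
contact_force: [-0.8, 1.4, 3.6]
opening: 0.077
```

```bash
python3 - <<'E'
from h import *
now();where()
E
```

```text
t 31.7 tcp [ 575.7 -167.1  262.9] rot [ 3.129 -0.157  3.076] q [-0.28  0.52  1.74 -0.02  1.04 -1.77] F [-0.8  1.4  3.6] op 0.077
grasp tote [ 2.3 62.3] z 109.8 ang 2.973 r 58.5
```

Nearly seated, so I'll press down gently.

Call:
step_arm --commands '[[[-0.5, 0, 4], 0, 0], [[-0.5, 0, 4], 0, 0], [[0, 0, 0], 0, 0]]'

```text
clock: 32.08
eef_pos: [577.2, -167.0, 259.5]
tcp_rot: [3.129, -0.153, 3.077]
contact_force: [-0.9, 3.1, -2.5]
opening: 0.077
```

```bash
python3 - <<'E'
from h import *
where()
E
```

```text
grasp tote [ 4.5 62.4] z 106.4 ang 3.032 r 58.0
```

Call:
step_arm --commands '[[[0, 0, 5], 0, 0], [[0, 0, 5], 0, 0], [[0, 0, 5], 0, 0], [[0, 0, 0], 0, 0]]'

```text
clock: 32.58
eef_pos: [578.2, -166.8, 254.1]
tcp_rot: [3.13, -0.144, 3.078]
contact_force: [-3.2, 3.4, -2.9]
opening: 0.078
```

```bash
python3 - <<'E'
from h import *
where()
E
```

```text
grasp tote [ 6.8 62.5] z 100.7 ang 3.13 r 57.5
```

Call:
step_arm --commands '[[[-1, 0, 5], 0, 0], [[-1, 0, 5], 0, 0], [[-1, 0, 5], 0, 0], [[0, 0, 0], 0, 0]]'

```text
clock: 33.08
eef_pos: [580.8, -166.6, 248.3]
tcp_rot: [3.131, -0.139, 3.078]
contact_force: [-0.2, 3.2, -4.0]
opening: 0.079
```

```bash
python3 - <<'E'
from h import *
where()
E
```

```text
grasp tote [10.2 62.5] z 94.8 ang -3.052 r 57.7
```

Call:
step_arm --commands '[[[0, 0, 0], 0, 0.35], [[0, 0, 0], 0, 0.35], [[0, 0, 0], 0, 0.35], [[4, 0, -28], 0, 0.35], [[3, 0, -22], 0, 0.35], [[0, 0, 0], 0, 0], [[0, 0, 0], 0, 0], [[0, 0, 0], 0, 0]]'

```text
clock: 34.08
eef_pos: [580.2, -168.4, 295.4]
tcp_rot: [3.132, -0.143, 3.078]
contact_force: [-0.3, -0.6, -0.2]
opening: -0.002
```

```bash
python3 - <<'E'
from h import *
from rig import *
now();where();m=camera_model("wrist");im=grab_frame("wrist");cv2.imwrite("pics/w12.png",im)
for a in(2.8,2.95,3.14):
    print(a,proj(m,place(TP,[(x,120+58*np.cos(a),96+58*np.sin(a)) for x in(-90,-70,-50,-30)])).round(0).tolist())
g=cv2.cvtColor(im,cv2.COLOR_BGR2GRAY)
for r in(60,100,140,180):print(r,g[r,230:340:3].tolist())
T=camera_model("top");t=grab_frame("top");cv2.imwrite("pics/t12.png",t);S=camera_model("side");cv2.imwrite("pics/s12.png",grab_frame("side"))
for a in(2.8,2.95,3.14):print(proj(T,place(TP,[(-100,120+58*np.cos(a),96+58*np.sin(a)),(105,120+58*np.cos(a),96+58*np.sin(a))])).round(1).tolist())
E
```

```text
t 34.08 tcp [ 580.2 -168.4  295.4] rot [ 3.132 -0.143  3.078] q [-0.28  0.48  1.72 -0.02  1.09 -1.77] F [-0.3 -0.6 -0.2] op -0.002
grasp tote [ 9.1 60.5] z 142.0 ang 2.527 r 72.8
2.8 [[279.0, 59.0], [280.0, 105.0], [281.0, 150.0], [282.0, 194.0]]
2.95 [[274.0, 63.0], [275.0, 107.0], [276.0, 150.0], [277.0, 191.0]]
3.14 [[272.0, 68.0], [273.0, 109.0], [274.0, 149.0], [275.0, 188.0]]
60 [68, 68, 68, 68, 68, 61, 62, 62, 61, 61, 61, 64, 135, 164, 181, 176, 157, 102, 61, 60, 60, 62, 67, 68, 68, 68, 68, 69, 69, 69, 68, 67, 67, 67, 67, 67, 67]
100 [188, 188, 183, 143, 142, 142, 142, 142, 142, 143, 142, 140, 132, 158, 176, 183, 166, 145, 186, 185, 179, 180, 180, 188, 174, 173, 173, 172, 165, 162, 163, 162, 162, 163, 162, 163, 162]
140 [206, 206, 206, 171, 160, 158, 158, 158, 158, 159, 160, 161, 157, 150, 170, 183, 170, 147, 142, 142, 144, 177, 173, 173, 174, 175, 176, 177, 179, 181, 181, 182, 183, 182, 180, 187, 190]
180 [154, 155, 157, 158, 158, 158, 157, 157, 157, 157, 158, 158, 158, 133, 146, 156, 143, 131, 123, 143, 184, 186, 186, 185, 184, 183, 182, 182, 181, 181, 181, 180, 180, 179, 180, 202, 229]
[[326.9, 282.7], [329.5, 193.5]]
[[327.6, 282.7], [330.2, 194.2]]
[[327.7, 282.7], [330.2, 195.1]]
```

Call:
step_arm --commands '[[[0, 1.5, 10], 0, 0], [[0, 0, 9], 0, 0], [[0, 0, 0], 0, 0]]'

```text
clock: 34.6
eef_pos: [577.1, -166.3, 274.5]
tcp_rot: [3.132, -0.144, 3.078]
contact_force: [0.8, -0.1, -1.1]
opening: 0.0
```

Call:
step_arm --commands '[[[0, 0, 3], 0, 0], [[0, 0, 3], 0, 0], [[0, 0, 0], 0, 0]]'

```text
clock: 34.98
eef_pos: [577.1, -166.3, 272.4]
tcp_rot: [3.133, -0.142, 3.078]
contact_force: [-2.1, 1.0, 1.6]
opening: -0.001
```

Call:
step_arm --commands '[[[0, 0, 6], 0, 0], [[0, 0, 6], 0, 0], [[0, 0, 0], 0, 0]]'

```text
clock: 35.35
eef_pos: [577.1, -166.4, 273.1]
tcp_rot: [3.133, -0.137, 3.078]
contact_force: [-0.1, -0.3, -0.3]
opening: -0.003
```

Call:
step_arm --commands '[[[0, 0, 8], 0, 0]]'

```text
clock: 35.48
eef_pos: [577.3, -166.4, 270.5]
tcp_rot: [3.134, -0.133, 3.077]
contact_force: [-14.9, 6.6, 79.7]
opening: 0.0
```

Call:
step_arm --commands '[[[0, 0, 10], 0, 0]]'

```text
clock: 35.6
eef_pos: [577.1, -166.4, 269.9]
tcp_rot: [3.134, -0.131, 3.077]
contact_force: [-27.8, 11.4, 119.3]
opening: 0.003
```

Call:
step_arm --commands '[[[0, 0, -10], 0, 0], [[1, 0, -30], 0, 0], [[4, 0, -45], 0, 0], [[6, 0, -55], 0, 0], [[0, 0, 0], 0, 0]]'

```text
clock: 36.22
eef_pos: [584.8, -167.9, 419.4]
tcp_rot: [3.136, -0.124, 3.077]
contact_force: [0.3, 0.3, -0.5]
opening: 0.0
```

```bash
python3 - <<'E'
from h import *
from rig import *
now();t=grab_frame("top");cv2.imwrite("pics/t13.png",t);sd=grab_frame("side");cv2.imwrite("pics/s13.png",sd)
T,S=camera_model("top"),camera_model("side")
# changes vs start in bystander regions
t0,s0=cv2.imread("pics/top0.png"),cv2.imread("pics/side0.png")
def d(a,b,x0,x1,y0,y1):return round(float(np.abs(cv2.GaussianBlur(a,(5,5),0)[y0:y1,x0:x1].astype(int)-cv2.GaussianBlur(b,(5,5),0)[y0:y1,x0:x1]).mean()),2)
print("side tin/tape",d(sd,s0,320,370,205,260),"packed",d(sd,s0,240,330,300,340),"open carton",d(sd,s0,238,265,170,215),"top tin/tape",d(t,t0,235,322,130,172),"top packed",d(t,t0,360,422,210,282))
# rod in side view near the +x / -x ends
g=cv2.cvtColor(sd,cv2.COLOR_BGR2GRAY)
for a in(2.9,3.14):
    q=proj(S,place(TP,[(x,120+58*np.cos(a),96+58*np.sin(a)) for x in(-90,-50,50,90)]));print(a,q.round(1).tolist())
for c,r in q.round().astype(int):print(c,r,g[r-10:r+11,c].tolist())
E
```

```text
t 36.23 tcp [ 584.8 -167.9  419.4] rot [ 3.136 -0.124  3.077] q [-0.28  0.35  1.61 -0.02  1.31 -1.78] F [ 0.3  0.3 -0.5] op 0.0
side tin/tape 5.25 packed 13.9 open carton 5.09 top tin/tape 4.92 top packed 30.76
2.9 [[228.8, 251.2], [246.8, 248.4], [290.7, 241.6], [307.8, 239.0]]
3.14 [[229.5, 256.6], [247.4, 253.8], [291.0, 247.0], [308.0, 244.3]]
230 257 [92, 94, 92, 93, 95, 94, 109, 133, 156, 154, 133, 108, 98, 115, 131, 139, 140, 141, 137, 134, 132]
247 254 [95, 94, 94, 94, 93, 95, 103, 126, 152, 164, 165, 183, 202, 196, 180, 171, 172, 177, 181, 187, 188]
291 247 [91, 91, 93, 93, 91, 92, 104, 141, 176, 179, 154, 131, 133, 149, 166, 179, 181, 182, 180, 174, 170]
308 244 [71, 71, 70, 72, 72, 69, 83, 122, 170, 187, 164, 121, 89, 71, 68, 70, 69, 72, 69, 73, 75]
```

Call:
step_arm --commands '[[[40, 0, -40], 0, 0], [[50, 0, -20], 0, 0], [[50, 0, 0], 0, 0], [[50, 0, 0], 0, 0], [[0, 0, 0], 0, 0]]'

```text
clock: 36.95
eef_pos: [397.5, -155.4, 492.5]
tcp_rot: [3.131, -0.146, 3.078]
contact_force: [0.8, 0.2, 0.7]
opening: -0.003
```

```bash
python3 - <<'E'
from h import *
from rig import *
now();t=grab_frame("top");cv2.imwrite("pics/t14.png",t);sd=grab_frame("side");cv2.imwrite("pics/s14.png",sd)
t0,s0=cv2.imread("pics/top0.png"),cv2.imread("pics/side0.png")
def mt(n,a0,a,x0,x1,y0,y1):
    r=cv2.matchTemplate(a[y0-8:y1+8,x0-8:x1+8],a0[y0:y1,x0:x1],cv2.TM_CCOEFF_NORMED);_,v,_,l=cv2.minMaxLoc(r);print(n,round(v,3),(l[0]-8,l[1]-8))
mt("side tin",s0,sd,330,370,222,260);mt("side tape",s0,sd,318,358,206,226)
mt("side packed1",s0,sd,242,276,308,345);mt("side packed2",s0,sd,286,326,296,335)
mt("side open",s0,sd,236,268,168,218);mt("top open",t0,t,172,250,222,254)
mt("top tin",t0,t,284,320,134,170);mt("top tape",t0,t,236,282,128,174)
mt("top packed1",t0,t,388,420,250,282);mt("top packed2",t0,t,388,420,212,242)
E
```

```text
t 36.95 tcp [ 397.5 -155.4  492.5] rot [ 3.131 -0.146  3.078] q [-0.36 -0.01  1.88 -0.03  1.41 -1.86] F [0.8 0.2 0.7] op -0.003
side tin 0.999 (0, 0)
side tape 0.999 (0, 0)
side packed1 0.999 (0, 0)
side packed2 0.998 (0, 0)
side open 0.976 (0, 0)
top open 0.993 (0, 0)
top tin 0.998 (0, 0)
top tape 0.994 (0, 0)
top packed1 0.932 (0, 0)
top packed2 0.995 (0, 0)
```

Every bystander matches its starting position with zero shift, the bale is seated and the arm is clear. Handing in.

```bash
python3 -c "
from rig import *
sign_off();print(sense()['clock'])"
```

```text
the job is handed in; nothing more can be done
the job is handed in; nothing more can be done
```

Both closed cartons are now flat and lengthwise on the floor of the tote's empty half. The bale arm is swung over into its saddles, and I handed in at about 37 s.

- **How the cartons were moved:** The moves could not tilt the tool. I gripped each carton upright near its lower end and lifted it square to the slope. I then set its lower edge on the tote floor and dragged and pressed it flat under a light grip. Each carton ended turned half round, end for end.
- **Tool lean:** The tool slowly drifted to about 8° of lean, so the second carton was gripped slightly askew. It settled the last few millimetres on one side as the fingers opened. A gripper part also touched the tote's side wall, at roughly 3–7 N.
- **Last carton check:** Just before the bale swing, the picture showed both cartons flat, at about tote x = -43 and 33 and y from about 0–5 to 120–125. They are clear of the packed cartons.
- **Bale check:** The closed fingertips stopped on the rod with its top at about 101 mm (100 mm is fully seated), and the side view agreed to within about 1.5 px. When I pressed to confirm, I pushed too hard: the reading reached 119 N, just under the 120 N limit, before I backed off.
- **Bystander check:** Image matching against the first pictures showed no shift for the open carton, packed cartons, tin or tape. The weakest match was packed_1 from above (0.93), but the side view of it gave 0.999.

I had used up the picture allowance, so I checked the final state by measurement, not by eye.

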